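Re-sort returned power adapters through the reject bin's slide gate

ROBOT

A 6-joint arm with a two-finger parallel gripper is mounted at the origin on a cart in front of the work surface, level with it; the furniture and walls round the work are solid. World frame = base frame: x ahead of the robot, y to its left, z up, the work surface at z = 0. Lengths are in m, angles in rad, forces in N, time in s.
With the tool pointing down it reaches from about 0.4 to 0.825 m from the base axis. Payload 7 kg.
Tool frame: the origin (TCP) lies between the finger pads; the fingertips stand 17 mm ahead of it and the grasp point (between the pads) lies 2 mm behind it; x points along the fingers, z is the direction in which the jaws open and shut, and the axes are right-handed (so a half turn about x gives the same grasp; the last joint's range is limited). The gripper opens to 88 mm and grips with 3 to 60 N. Pads are 19 mm wide; open, the fingers measure 130 mm over their backs; the gripper's body (78 mm by 193 mm) begins 47 mm behind the grasp point.
Start: joints at [1.609, 0.359, 0.012, 0, -1.224, -0.288], TCP at [0.167, 0.654, 0.244] pointing down, gripper open.
Joint ranges: [-3.07, 3.07], [-1.43, 2.12], [-1.02, 1.25], [-3.03, 1.67], [-3.05, -0], [-3.03, 3.03]. Speed limits (rad/s): [2.39, 2.39, 3.01, 3.14, 3.14, 3.14].

INTERFACE

Orientations are given as [roll, pitch, yaw] about the fixed x, y, z axes, in that order (R = Rz(yaw) Ry(pitch) Rx(roll)).
In Python, from station import * gives the robot as it stands.
- The arm moves only by the tool step_arm, never from a script. Its argument "deltas" is a list of rows, each a list of 5 numbers: the shift along the tool's x, y, z in cm, then the turn about the tool's x in degrees, then the closure, from 0 (fully open) to 1 (shut). In form: [[dx, dy, dz, roll, fingers], ...]. A call has exactly 10 rows; each row is the pose to reach, as a shift and turn from the pose commanded when the call began, along the tool's axes at that moment; what a row does not reach only later rows make up. A row lasts 1/12 s, in which the tool goes at most 41.7 mm and 7.16 degrees, less where a joint would pass 70% of its speed; a pose out of reach is approached as far as the arm can. A call with a gripper value outside its range is refused whole. The fingers move at their own pace and stop on an object; "squeeze" is the grip in N (left out, the last holds). Time passes only in rows, so rows that repeat a pose let the fingers close, or fill a call up. It gives the time, the measured TCP pose, the force and the opening at its end, in the units of the state.
- get_state(): the state, without advancing time (a new reading comes with each control period).
- grab_frame(name): name is "side" or "top" or "wrist"; returns a dict with "pixels" (384x512x3 uint8, red, green, blue), "range_z" (384x512 float32, m along the optical axis (not along the pixel's ray), 0 where there is no reading), "fx", "fy", "cx", "cy" (pixels), "view" (4x4, takes a point from world to camera coordinates); the wrist camera has in their place "hand_eye" (4x4, takes a point from camera to tool coordinates, whose origin is the TCP and whose axes are the tool frame's). Camera axes: x right, y down, z forward; pixel columns grow to the right and rows downward; lengths in m; the calibration is good to about 2 mm. A picture is of the moment at which its call begins: read the wrist's pose just before it.
- job_done(): hands the job in, once; it reports no verdict.
Trained networks look in the newest picture that a camera, given by its name, has taken for a name from the list of things; names that differ only in an ending like _2 or _b are one class to them, and where a whole thing is asked for, a point or a joint stands for the part that bears it (a point fixed in the world has none). Each returns a list of dicts, best first, with "conf" (0 to 1); they miss things now and then, are a little off and sometimes report something else, mostly with a low value. They report only what shows in the picture. A call takes as long as a camera call. They do not tell look-alikes from the thing itself.
- boxes_of(thing, camera): "extent" ([left, top, right, bottom] in pixels, round what is visible of it).
- masks_of(thing, camera): "mask" (384x512 bool, what is visible of it) and "extent" ([left, top, right, bottom] in pixels, round what is visible of it).
The state is a dict: "t": time; "q": joint angles; "qd": joint speeds; "joint_efforts": joint torques, N m; "eef_pos": TCP position; "ee_rot": TCP orientation; "force": force on the tool from outside, world axes, zero at the start; "moment": the same for the moment, N m; "width": finger opening in m.
Only numpy, scipy, OpenCV 4.12 (cv2) and the standard library are available. Lean on these libraries where they do the work, as an engineer would, in place of code of your own. Each camera call takes 0.05 s, during which the arm holds its last target.

TASK

Pull the stiff slide gate of the grey reject bin open until its rear edge (the one with the red line) stands level with the yellow clip on the rail, without overshooting the clip, and let go. Then sort the power adapters: a green-tagged one was put in the reject bin by mistake, so move it and any other green-tagged one to the green pass tray, and lay every red-tagged one in the reject bin through the opening, each flat on the floor, tag up, side by side and not stacked (greens from the table may go at any time). Finally push the gate fully shut again; leave the rolls and coasters behind the work where they are.

Things in the scene. Friction and masses are not known exactly. Their poses are not given: they have to be found in the camera images.
- reject_bin: grey low fixed box, left or right; origin: centre of its underside, x from the gate's pull side to the rear, y left. Inner floor 170 (x) by 200 (y) mm, centred on the origin, 6 mm above the table; walls 6 mm thick, 44 mm high, rear one 52. Two dark rails, 9 mm wide, tops at 58 mm, run along x at y = +-108 mm from x = -273 to +91 mm. Load only where the gate leaves the rear part open
- gate (a joint): slide of the aluminium gate plate (178 mm along x, 204 mm across, 5 mm thick, upper face 51 mm above the table) that covers the bin: 0 = fully shut, grows (m) as the gate is pulled along the bin's -x (towards the robot), stop at 0.185. Stiff: about 9 N of sliding friction, more when pulled fast; stays where it is left
- gate_handle (a point): middle of the black bar grip on the gate: round bar 11 mm thick and 80 mm long along the bin's y, its axis 30 mm above the gate's upper face (81 mm above the table), free all round between its two end posts
- gate_edge (a point): middle of the gate's rear edge (marked by a red line), on its upper face; at bin x = +89 mm when shut, 89 mm minus the joint value when open
- mark_clip: yellow clip, 12 mm wide, fixed on the bin's left (+y) rail, top 61 mm above the table; its origin is at the level of the rail's top under the middle of its black line; its axes are those of the bin. It stands 140 to 165 mm in front of the shut gate's rear edge; another place at each start
- pass_tray: green open tray standing fixed on the table on the other side; origin: centre of its underside, x away from the robot, y to the left. Outside 170 (x) by 212 (y) mm, walls 6 mm thick and 24 mm high, floor 6 mm above the table
- adapter_green_1: black power adapter brick with a green tag on its upper face; 56 mm (its x) by 116 mm (its y) by 34 mm high, about 0.25 kg (0.2 to 0.33). Origin: centre of its underside. It starts misfiled inside the reject bin, flat on its floor, tag up, long side roughly along the bin's x, hidden by the shut gate
- adapter_green_2: black power adapter brick with a green tag on its upper face; 56 mm (its x) by 116 mm (its y) by 34 mm high, about 0.25 kg (0.2 to 0.33). Origin: centre of its underside. May be absent in some starts
- adapter_red_1: black power adapter brick with a red tag on its upper face; 56 mm (its x) by 116 mm (its y) by 34 mm high, about 0.25 kg (0.2 to 0.33). Origin: centre of its underside. May be absent in some starts
- adapter_red_2: black power adapter brick with a red tag on its upper face; 56 mm (its x) by 116 mm (its y) by 34 mm high, about 0.25 kg (0.2 to 0.33). Origin: centre of its underside. May be absent in some starts
- tape_roll: bystander: beige tape roll lying flat, 96 mm across, 45 mm high; origin: centre of its underside
- coasters: bystander: stack of green coasters, 97 x 98 x 42 mm; origin: centre of its underside
- label_roll: bystander: white label roll, 100 mm across, 62 mm high; origin: centre of its underside
Not all that is in view belongs to the job. What is shaped like the adapter_green_2 but blue is not meant.

How it is judged:
By the outcome, as a careful person would: the job done as asked, in the order asked, and still so for the second after the job is handed in, with the robot touching nothing.
Of adapter_green_2, adapter_red_1, adapter_red_2 only 2 to 3 are there at a start; the rules pass over those that are not, and their reading is None.
At some moment in a run one of adapter_green_2, adapter_red_1, adapter_red_2 may be knocked a few centimetres aside while the robot is not near it.
Once in a run the grip may slacken for a moment while it holds something.
It also fails if it takes over 210 s, if anything falls off the work surface, if the arm or the gripper's body presses on something with over 40 N, if the wrist force passes 120 N, or if a joint passes its speed limit or range.

## Working session

There is one attempt and no reset: what is moved stays moved. The work goes in short steps, Python scripts to look and compute and a tool call to move; the robot and the scene stay as the last step left them, time stands still between calls to the robot, and variables do not carry over. Pictures are saved under pics/ and viewed, and the job is handed in when it is done.

Besides the shell and the picture viewer there is one more tool, called after "Call:" by a JSON object that holds its "op" and its "data", one argument or row to a line. step_arm: Moves the arm, as the interface text tells. Its arguments: {"type":"object","properties":{"deltas":{"type":"array"},"squeeze":{"type":"number"}},"required":["deltas"]}

```bash
ls; mkdir -p pics; python3 - <<'E'
from station import *
import cv2
print(get_state())
for n in ("side","top","wrist"):
    f=grab_frame(n); cv2.imwrite(f"pics/a_{n}.png",f["pixels"][:,:,::-1])
    print(n,f["fx"],f["cx"],f["cy"],f.get("view",f.get("hand_eye")))
E
```

```text
pics
{'t': 0.0, 'q': array([ 1.60913113e+00,  3.59419250e-01,  1.10445885e-02, -3.66670073e-04,
       -1.22410985e+00, -2.88101999e-01]), 'qd': array([ 3.77007123e-04, -2.37405772e-03, -1.03020776e-04,  1.86619457e-03,
       -1.24724308e-03, -7.82400652e-05]), 'joint_efforts': array([-3.68823848e-04, -5.82715237e+01,  2.93048286e+01,  6.99703574e+00,
        6.96582603e-03, -1.65651168e-04]), 'eef_pos': array([0.1667489 , 0.65358955, 0.24259255]), 'ee_rot': array([ 0.08672151,  1.5690733 , -1.73396689]), 'force': array([ 0.40106335,  0.10812055, -0.16764886]), 'moment': array([-0.00771228,  0.00239312, -0.00480554]), 'width': 0.08762250334485355}
side 381.31912412316836 250.89463166235666 186.45943573250761 [[ 0.92810284 -0.37221936 -0.00882454 -0.52574969]
 [-0.23626983 -0.57047362 -0.78659801  0.19135305]
 [ 0.28775284  0.73212881 -0.61740238  0.98818751]
 [ 0.          0.          0.          1.        ]]
top 372.3866063340353 257.4318034826472 190.1188613012707 [[-0.02758225 -0.99961497 -0.00302186  0.04600835]
 [-0.9822774   0.02766427 -0.18538016  0.56357026]
 [ 0.18539238 -0.0021449  -0.98266223  1.06177366]
 [ 0.          0.          0.          1.        ]]
wrist 280.69353748897305 259.4186850402979 194.8002638653956 [[-1.22336418e-03 -2.97782001e-01  9.54633114e-01 -1.41051509e-01]
 [ 6.15355241e-04 -9.54633872e-01 -2.97781449e-01  8.12936788e-02]
 [ 9.99999062e-01  2.23143332e-04  1.35110660e-03  1.24098648e-04]
 [ 0.00000000e+00  0.00000000e+00  0.00000000e+00  1.00000000e+00]]
```

View pics/a_top.png

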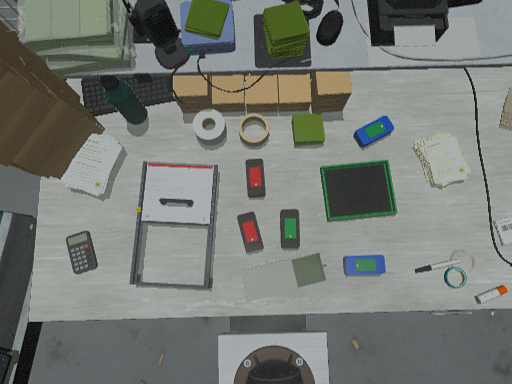

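View pics/a_side.png

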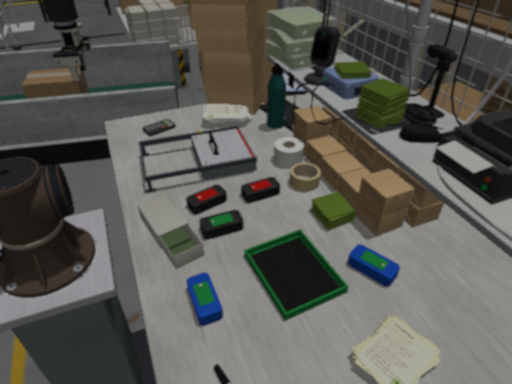

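View pics/a_wrist.png

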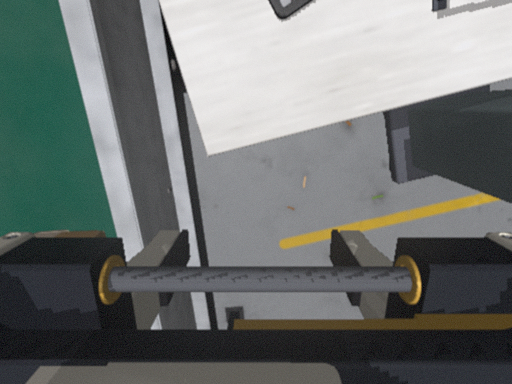

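```bash
cat > h.py <<'E'
from station import *
import numpy as np, cv2
from scipy.spatial.transform import Rotation as Ro
np.set_printoptions(precision=4,suppress=True)
def Tw(s=None):
    s=s or get_state(); T=np.eye(4); T[:3,:3]=Ro.from_euler('xyz',s['ee_rot']).as_matrix(); T[:3,3]=s['eef_pos']; return T
def frame(n):
    s=get_state(); f=grab_frame(n)
    f['c2w']=np.linalg.inv(f['view']) if 'view' in f else Tw(s)@f['hand_eye']
    return f
def cloud(f,z=None):
    """world xyz per pixel, from range"""
    v,u=np.mgrid[0:384,0:512]; d=f['range_z']
    P=np.stack([(u-f['cx'])/f['fx']*d,(v-f['cy'])/f['fy']*d,d],-1)
    return P@f['c2w'][:3,:3].T+f['c2w'][:3,3]
def onplane(f,uv,z):
    uv=np.atleast_2d(uv).astype(float)
    r=np.stack([(uv[:,0]-f['cx'])/f['fx'],(uv[:,1]-f['cy'])/f['fy'],np.ones(len(uv))],-1)@f['c2w'][:3,:3].T
    o=f['c2w'][:3,3]; k=(z-o[2])/r[:,2]; return o+r*k[:,None]
def proj(f,p):
    p=np.atleast_2d(p); c=(p-f['c2w'][:3,3])@f['c2w'][:3,:3]
    return np.stack([c[:,0]/c[:,2]*f['fx']+f['cx'],c[:,1]/c[:,2]*f['fy']+f['cy']],-1)
def save(f,name,k=1,crop=None):
    im=f['pixels'][:,:,::-1]
    if crop: l,t,r,b=crop; im=im[t:b,l:r]
    cv2.imwrite(f'pics/{name}.png',cv2.resize(im,None,fx=k,fy=k,interpolation=cv2.INTER_CUBIC))
def rect(P,zlo,zhi):
    """min-area rect of world points with z in range -> centre, yaw of long axis, dims"""
    q=P[(P[:,2]>zlo)&(P[:,2]<zhi)]
    (c,wh,a)=cv2.minAreaRect((q[:,:2]*1000).astype(np.float32))
    if wh[0]<wh[1]: a+=90; wh=wh[::-1]
    a=(a+90)%180-90
    return np.array(c)/1000,a,np.array(wh),np.median(q[:,2]),len(q)
def go(p,jaw=None):
    """delta (cm, deg) from now to world TCP p, jaw axis (tool z) along world angle jaw deg (mod 180)"""
    s=get_state(); T=Tw(s); d=T[:3,:3].T@(np.array(p)-T[:3,3])*100
    z=T[:3,2]; now=np.degrees(np.arctan2(z[1],z[0])); r=0
    if jaw is not None:
        e=(jaw-now+90)%180-90   # world yaw change; tool x is down so roll=-e
        r=-e
    print('delta cm',d.round(2),'roll',round(r,1),'| alt',round(r-180*np.sign(r),1),'jaw now',round(now,1),'q6',s['q'][5].round(2),'t',round(s['t'],1),'tcp',s['eef_pos'].round(4),'w',round(s['width'],4),'F',s['force'].round(1))
E
python3 - <<'E'
from h import *
for n in ('top','side'):
    f=frame(n); P=cloud(f)
    for t in ('reject_bin','gate','gate_handle','mark_clip','pass_tray','adapter_green_1','adapter_red_1'):
        for m in masks_of(t,n):
            M=m['mask']&(f['range_z']>0); Q=P[M]
            if len(Q)<5: print(t,n,'few',m['extent']);continue
            zz={'adapter_green_1':(.025,.045),'adapter_red_1':(.025,.045),'gate':(.04,.06),'gate_handle':(.07,.1),'mark_clip':(.05,.07),'pass_tray':(.015,.03),'reject_bin':(.04,.07)}[t]
            try: print(n,t,round(m['conf'],2),np.array(m['extent']).round(),*rect(Q,*zz))
            except Exception as e: print(n,t,m['conf'],m['extent'],'err',np.median(Q,axis=0))
E
```

```text
top reject_bin 0.76 [129. 163. 213. 287.] [0.4736 0.2769] -4.645477294921875 [364.8202 226.8175] 0.050530595937720246 5346
top reject_bin 0.61 [242. 114. 273. 147.] [0.7634 0.0372] -1.5749435424804688 [95.7111 90.6859] 0.04393771077275055 252
top gate 0.68 [140. 164. 216. 221.] [0.5638 0.2699] 85.17076873779297 [205.1551 176.418 ] 0.05038075416417387 3729
top gate_handle 0.88 [143. 165. 210. 226.] [0.5347 0.2709] 85.94830322265625 [89.1001 11.2728] 0.08435920801579933 119
top pass_tray 0.82 [321. 161. 398. 219.] [ 0.564  -0.2797] -85.69937944412231 [212.7097 171.2423] 0.022453548771290466 557
top adapter_green_1 0.91 [278. 209. 299. 247.] [ 0.4495 -0.0639] -1.4892807006835938 [110.7295  53.7596] 0.03393975610885236 666
top adapter_green_1 0.86 [341. 255. 385. 277.] [ 0.3364 -0.2787] -89.32162153720856 [115.7979  55.0583] 0.034160332999432885 753
top adapter_green_1 0.62 [356. 112. 392. 148.] [ 0.7506 -0.3431] -63.252532958984375 [117.4619  55.5089] 0.033578723403385524 628
top adapter_red_1 0.95 [245. 159. 266. 197.] [0.61   0.0366] 2.618448257446289 [115.2048  54.8508] 0.03351781736
[... 713 characters left out ...]
186. 272. 223. 322.] [ 0.3389 -0.2776] -89.46498441696167 [117.2778  55.1934] 0.03627504504408452 1082
side adapter_green_1 0.75 [345. 244. 400. 287.] [ 0.7528 -0.3412] -63.55883979797363 [115.9113  58.6519] 0.03601039784982474 951
side adapter_green_1 0.74 [197. 211. 241. 239.] [ 0.4516 -0.062 ] 0.17865470051765442 [115.3311  60.1406] 0.03649681840978791 682
side adapter_green_1 0.71 [290. 162. 322. 192.] [0.7646 0.0359] 23.379825592041016 [94.0198 92.6814] 0.03547530387420844 276
side adapter_red_1 0.82 [185. 184. 227. 215.] [0.4447 0.0569] 13.083995819091797 [116.0482  59.5215] 0.036867759201315686 559
side adapter_red_1 0.6 [240. 176. 280. 202.] [0.6112 0.0378] 1.5938788652420044 [115.7737  59.6456] 0.03653512285084859 517
  return _methods._mean(a, axis=axis, dtype=dtype,
  ret = ret.dtype.type(ret / rcount)
```

```bash
python3 - <<'E'
from h import *
go((0.535,0.2705,0.20),-4.6)
f=frame('top');save(f,'clip',6,(125,160,225,240))
E
```

```text
delta cm [ 4.36 45.15 28.06] roll 80.3 | alt -99.7 jaw now -104.3 q6 -0.29 t 0.9 tcp [0.1669 0.654  0.2436] w 0.0872 F [-1.1  0.  -0.1]
```

View pics/clip.png

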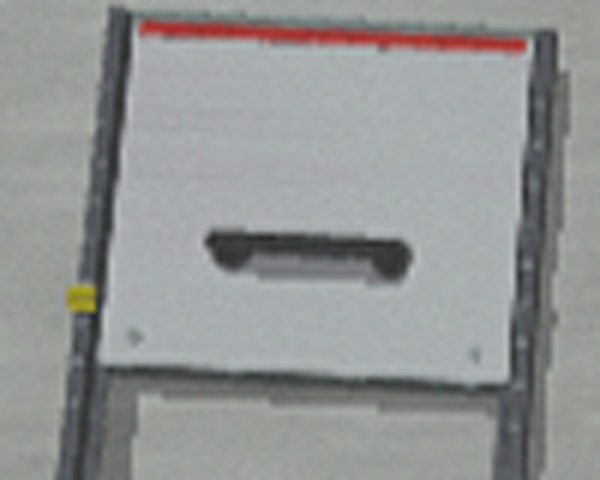

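Call:
{"op": "step_arm", "data": {
  "deltas": [
    [4.4,45.1,28.1,80,0],
    [4.4,45.1,28.1,80,0],
    [4.4,45.1,28.1,80,0],
    [4.4,45.1,28.1,80,0],
    [4.4,45.1,28.1,80,0],
    [4.4,45.1,28.1,80,0],
    [4.4,45.1,28.1,80,0],
    [4.4,45.1,28.1,80,0],
    [4.4,45.1,28.1,80,0],
    [4.4,45.1,28.1,80,0]
  ],
  "squeeze": 40
}}

```text
t: 1.83
eef_pos: [0.4552, 0.3526, 0.2095]
ee_rot: [-2.277, 1.57, 0.93]
force: [0.7, 0.4, -0.6]
width: 0.088
```

```bash
python3 - <<'E'
from h import *
go((0.535,0.2705,0.20),-4.6)
f=frame('top'); p=onplane(f,(138.5,209.7),.061)[0]; a=np.radians(-4.6)
o=np.array([.5647,.2697]); d=p[:2]-o; print('clip bin xy',d@[np.cos(a),np.sin(a)],d@[-np.sin(a),np.cos(a)])
E
```

```text
delta cm [ 0.95  8.71 -7.43] roll 8.3 | alt -171.7 jaw now -176.3 q6 -0.93 t 1.8 tcp [0.4552 0.3526 0.2095] w 0.088 F [ 0.7  0.4 -0.6]
clip bin xy -0.05924586145905165 0.10783340785454547
```

Call:
{"op": "step_arm", "data": {
  "deltas": [
    [1,8.7,-7.4,8.3,0],
    [1,8.7,-7.4,8.3,0],
    [1,8.7,-7.4,8.3,0],
    [1,8.7,-7.4,8.3,0],
    [1,8.7,-7.4,8.3,0],
    [1,8.7,-7.4,8.3,0],
    [1,8.7,-7.4,8.3,0],
    [1,8.7,-7.4,8.3,0],
    [1,8.7,-7.4,8.3,0],
    [1,8.7,-7.4,8.3,0]
  ]
}}

```text
t: 2.72
eef_pos: [0.5336, 0.2734, 0.1994]
ee_rot: [-2.182, 1.57, 0.887]
force: [0.4, -0.3, 0.4]
width: 0.0878
```

```bash
python3 - <<'E'
from h import *
go((0.535,0.2705,0.079),-4.6)
f=frame('wrist'); save(f,'w1')
P=cloud(f)
for m in masks_of('gate_handle','wrist'): print(m['conf'],m['extent'],rect(P[m['mask']&(f['range_z']>0)],.07,.1))
E
```

```text
delta cm [12.04  0.28 -0.16] roll 0.4 | alt -179.6 jaw now 175.8 q6 -0.87 t 2.7 tcp [0.5336 0.2734 0.1994] w 0.0878 F [ 0.4 -0.3  0.4]
0.97 [138.7, 81.8, 320.4, 268.3] (array([0.5374, 0.2715]), 85.94580841064453, array([89.8062, 10.2999]), np.float64(0.08534446614749996), 991)
```

View pics/w1.png

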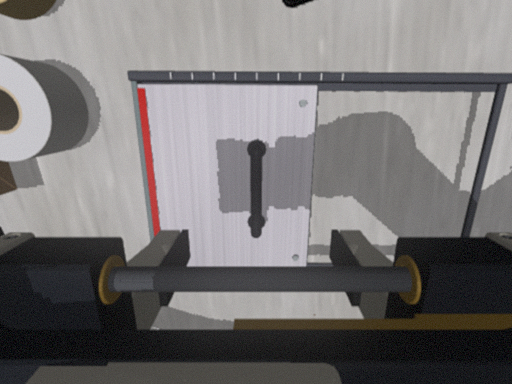

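Call:
{"op": "step_arm", "data": {
  "deltas": [
    [0,0,0,-70,0],
    [0,0,0,-70,0],
    [0,0,0,-70,0],
    [0,0,0,-70,0],
    [0,0,0,-70,0],
    [0,0,0,-70,0],
    [0,0,0,-70,0],
    [0,0,0,-70,0],
    [0,0,0,-70,0],
    [0,0,0,-70,0]
  ]
}}

```text
t: 3.65
eef_pos: [0.534, 0.2728, 0.1992]
ee_rot: [2.396, 1.571, 0.409]
force: [-1.2, 0.7, 0.7]
width: 0.0878
```

Call:
{"op": "step_arm", "data": {
  "deltas": [
    [0,0,0,-70,0],
    [0,0,0,-70,0],
    [0,0,0,-70,0],
    [0,0,0,-70,0],
    [0,0,0,-70,0],
    [0,0,0,-70,0],
    [0,0,0,-70,0],
    [0,0,0,-70,0],
    [0,0,0,-70,0],
    [0,0,0,-70,0]
  ]
}}

```text
t: 4.48
eef_pos: [0.534, 0.2728, 0.1992]
ee_rot: [1.49, 1.571, 0.725]
force: [1.0, 0.5, 0.4]
width: 0.0875
```

Call:
{"op": "step_arm", "data": {
  "deltas": [
    [0,0,0,-39.8,0],
    [0,0,0,-39.8,0],
    [0,0,0,-39.8,0],
    [0,0,0,-39.8,0],
    [0,0,0,-39.8,0],
    [0,0,0,-39.8,0],
    [0,0,0,-39.8,0],
    [0,0,0,-39.8,0],
    [0,0,0,-39.8,0],
    [0,0,0,-39.8,0]
  ]
}}

```text
t: 5.32
eef_pos: [0.5341, 0.2727, 0.1992]
ee_rot: [0.191, 1.571, 0.112]
force: [0.8, 0.3, 0.6]
width: 0.0878
```

```bash
python3 - <<'E'
from h import *
go((0.5365,0.271,0.079),-4.4)
f=frame('wrist'); save(f,'w2')
P=cloud(f)
for m in masks_of('gate_handle','wrist'): print(m['conf'],m['extent'],rect(P[m['mask']&(f['range_z']>0)],.07,.1))
for m in masks_of('mark_clip','wrist'): print(m['conf'],m['extent'],P[m['mask']&(f['range_z']>0)].mean(0))
E
```

```text
delta cm [12.02 -0.15  0.25] roll -0.1 | alt 179.9 jaw now -4.5 q6 2.26 t 5.3 tcp [0.5341 0.2727 0.1992] w 0.0878 F [0.8 0.3 0.6]
0.76 [203.4, 83.1, 383.1, 266.8] (array([0.5376, 0.2734]), 85.86280059814453, array([89.8019, 10.6399]), np.float64(0.08544215871031513), 1012)
0.55 [226.3, 67.0, 237.6, 84.2] [0.5178 0.3834 0.0607]
```

View pics/w2.png

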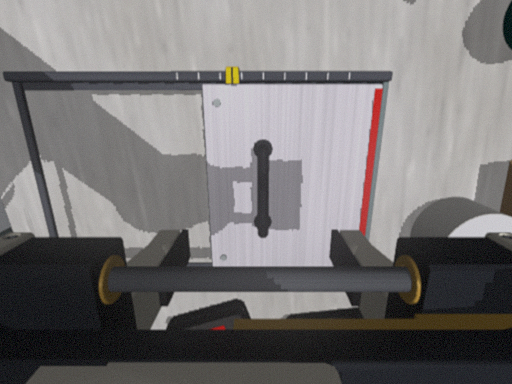

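```bash
python3 - <<'E'
from h import *
f=frame('wrist'); save(f,'w2z',4,(210,55,400,175))
E
```

```text
(no output)
```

View pics/w2z.png

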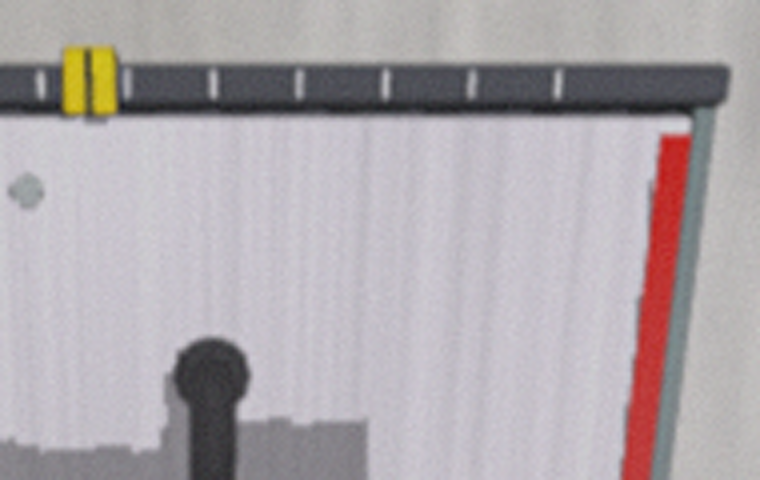

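Call:
{"op": "step_arm", "data": {
  "deltas": [
    [3,-0.1,0.3,0,0],
    [6,-0.1,0.3,0,0],
    [9,-0.1,0.3,0,0],
    [10,-0.1,0.3,0,0],
    [11,-0.1,0.3,0,0],
    [12,-0.1,0.3,0,0],
    [12,-0.1,0.3,0,0],
    [12,-0.1,0.3,0,0],
    [12,-0.1,0.3,0,0],
    [12,-0.1,0.3,0,0]
  ]
}}

```text
t: 6.35
eef_pos: [0.5376, 0.2719, 0.0805]
ee_rot: [0.775, 1.569, 0.697]
force: [-0.3, -0.4, 0.4]
width: 0.0875
```

Call:
{"op": "step_arm", "data": {
  "deltas": [
    [0.1,0,-0.1,0,1],
    [0.1,0,-0.1,0,1],
    [0.1,0,-0.1,0,1],
    [0.1,0,-0.1,0,1],
    [0.1,0,-0.1,0,1],
    [0.1,0,-0.1,0,1],
    [0.1,0,-0.1,0,1],
    [0.1,0,-0.1,0,1],
    [0.1,0,-0.1,0,1],
    [0.1,0,-0.1,0,1]
  ],
  "squeeze": 40
}}

```text
t: 7.18
eef_pos: [0.536, 0.2715, 0.0782]
ee_rot: [2.346, 1.571, 2.269]
force: [-0.3, -0.7, -0.9]
width: 0.0266
```

```bash
cat >> h.py <<'E'
def off(f,c,ra,rb,yaw):
    "bin-x distance (mm) of red edge ahead of clip line; c clip-line pixel, ra/rb red outer edge pixels"
    ex=np.array([np.cos(np.radians(yaw)),np.sin(np.radians(yaw))]); ey=np.array([-ex[1],ex[0]])
    C=onplane(f,c,.061)[0,:2]; R=onplane(f,[ra,rb],.051)[:,:2]
    print('red dir',np.degrees(np.arctan2(*(R[0]-R[1])[::-1])),'clip',C,'edge',R,'off by yaw mm',((R-C)@ex)*1000)
    ey=(R[0]-R[1]); ey/=np.linalg.norm(ey); ey*=np.sign(ey[1]); n=np.array([ey[1],-ey[0]]); print('off via red dir',((R-C)@n)*1000)
E
python3 - <<'E'
from h import *
f=frame('wrist')
s=dict(eef_pos=np.array([.5341,.2727,.1992]),ee_rot=np.array([.191,1.571,.112]))
f['c2w']=Tw(s)@f['hand_eye']
off(f,(232.25,75),(382.75,88.75),(373.75,175),-4.4)
t=[(210+x/4,55+84/4) for x in (40,126,212,298,385,470,557)]
Q=onplane(f,t,.058); print(np.linalg.norm(np.diff(Q,axis=0),axis=1)); d=Q[-1]-Q[0]; print(np.degrees(np.arctan2(d[1],d[0])))
go((0.5365,0.271,0.079),-4.4)
E
```

```text
red dir 86.64396626916859 clip [0.518 0.383] edge [[0.6607 0.3604]
 [0.6557 0.2752]] off by yaw mm [144.0112 145.5666]
off via red dir [143.7777 143.7777]
[0.02   0.02   0.02   0.0202 0.0198 0.0202]
-4.495510079671483
delta cm [-0.09 -0.04  0.05] roll -0.0 | alt 180.0 jaw now -4.4 q6 2.27 t 7.2 tcp [0.536  0.2714 0.0781] w 0.0225 F [-0.2  0.   0.7]
```

Call:
{"op": "step_arm", "data": {
  "deltas": [
    [0,0,0,0,1],
    [0,0,0,0,1],
    [0,0,0,0,1],
    [0,0,0,0,1],
    [0,0,-0.5,0,1],
    [0,0,-1,0,1],
    [0,0,-1.6,0,1],
    [0,0,-2.2,0,1],
    [0,0,-2.8,0,1],
    [0,0,-3.4,0,1]
  ]
}}

```text
t: 8.07
eef_pos: [0.5033, 0.2741, 0.0782]
ee_rot: [0.256, 1.569, 0.179]
force: [11.1, -2.2, -5.9]
width: 0.01
```

Call:
{"op": "step_arm", "data": {
  "deltas": [
    [0,0,-0.6,0,1],
    [0,0,-1.2,0,1],
    [0,0,-1.8,0,1],
    [0,0,-2.4,0,1],
    [0,0,-3,0,1],
    [0,0,-3.6,0,1],
    [0,0,-4.2,0,1],
    [0,0,-4.8,0,1],
    [0,0,-5.4,0,1],
    [0,0,-6,0,1]
  ]
}}

```text
t: 8.9
eef_pos: [0.4432, 0.2788, 0.0782]
ee_rot: [0.294, 1.569, 0.217]
force: [11.3, -1.2, -7.7]
width: 0.0097
```

Call:
{"op": "step_arm", "data": {
  "deltas": [
    [0,0,-0.6,0,1],
    [0,0,-1.2,0,1],
    [0,0,-1.8,0,1],
    [0,0,-2.4,0,1],
    [0,0,-3,0,1],
    [0,0,-3.5,0,1],
    [0,0,-3.8,0,1],
    [0,0,-3.8,0,1],
    [0,0,-3.8,0,1],
    [0,0,-3.8,0,1]
  ]
}}

```text
t: 9.73
eef_pos: [0.4045, 0.2818, 0.0782]
ee_rot: [0.982, 1.57, 0.904]
force: [4.8, 0.6, -4.1]
width: 0.0099
```

```bash
python3 - <<'E'
from h import *
go((0.5365,0.271,0.079),-4.4)
f=frame('wrist'); save(f,'w3')
f=frame('top'); save(f,'t3',4,(115,150,225,290))
E
```

```text
delta cm [-0.08 -0.06 13.24] roll -0.0 | alt 180.0 jaw now -4.4 q6 2.06 t 9.7 tcp [0.4045 0.2818 0.0782] w 0.0099 F [ 4.8  0.6 -4.1]
```

View pics/w3.png

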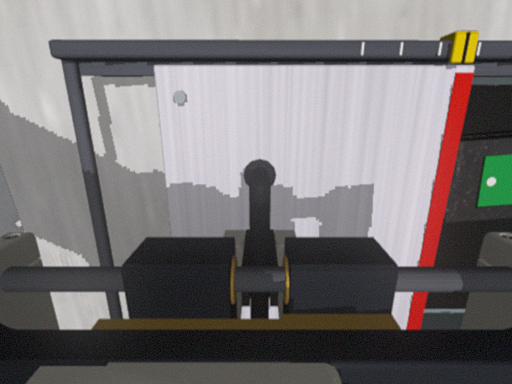

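View pics/t3.png

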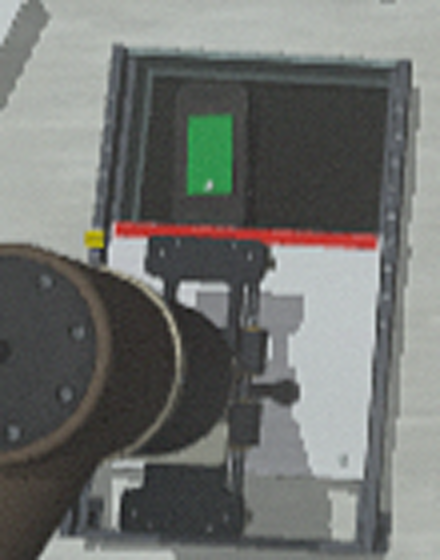

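```bash
python3 - <<'E'
from h import *
f=frame('wrist'); save(f,'w3z',6,(395,20,512,120))
E
```

```text
(no output)
```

View pics/w3z.png

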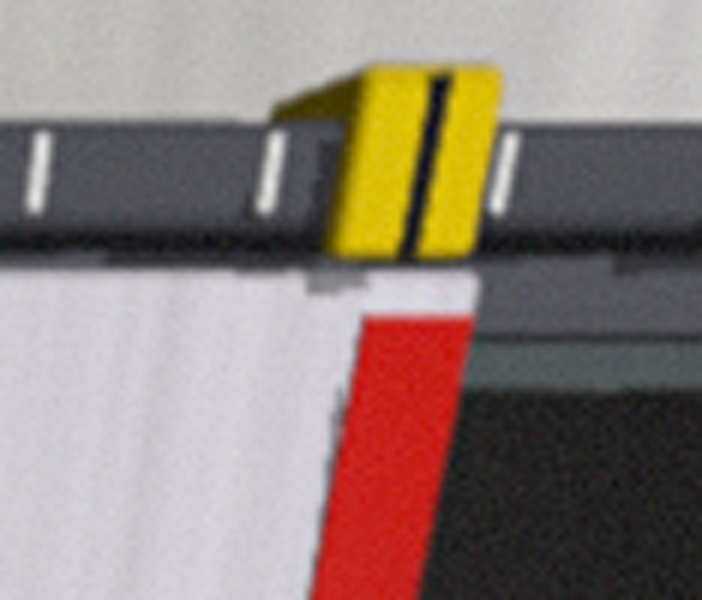

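```bash
python3 - <<'E'
from h import *
f=frame('wrist')
off(f,(395+425/6,20+163/6),(395+475/6,20+318/6),(395+420/6,120),-4.5)
off(f,(395+408/6,20+250/6),(395+475/6,20+318/6),(395+420/6,120),-4.5)
off(f,(395+442/6,20+75/6),(395+475/6,20+318/6),(395+420/6,120),-4.5)
go((0.5365,0.271,0.079),-4.5)
E
```

```text
red dir 86.56224149447915 clip [0.5178 0.383 ] edge [[0.5309 0.3709]
 [0.5294 0.3458]] off by yaw mm [14.0581 14.5242]
off via red dir [13.8518 13.8518]
red dir 86.56224149447915 clip [0.5173 0.3763] edge [[0.5309 0.3709]
 [0.5294 0.3458]] off by yaw mm [14.0317 14.4979]
off via red dir [13.9499 13.9499]
red dir 86.56224149447915 clip [0.5183 0.3896] edge [[0.5309 0.3709]
 [0.5294 0.3458]] off by yaw mm [14.1004 14.5665]
off via red dir [13.7717 13.7717]
delta cm [-0.08 -0.06 13.24] roll 0.1 | alt -179.9 jaw now -4.4 q6 2.06 t 9.9 tcp [0.4045 0.2818 0.0782] w 0.0095 F [ 4.1  0.5 -3.4]
```

Call:
{"op": "step_arm", "data": {
  "deltas": [
    [0,0,-0.3,0,1],
    [0,0,-0.6,0,1],
    [0,0,-0.9,0,1],
    [0,0,-1.1,0,1],
    [0,0,-1.2,0,1],
    [0,0,-1.2,0,1],
    [0,0,-1.2,0,1],
    [0,0,-1.2,0,1],
    [0,0,-1.2,0,1],
    [0,0,-1.2,0,1]
  ]
}}

```text
t: 10.77
eef_pos: [0.3928, 0.2827, 0.0782]
ee_rot: [0.61, 1.57, 0.532]
force: [7.3, -0.1, -5.7]
width: 0.0101
```

```bash
python3 - <<'E'
from h import *
f=frame('wrist'); save(f,'w4z',6,(395,20,512,120))
go((0.5365,0.271,0.079),-4.5)
E
```

```text
delta cm [-0.07 -0.06 14.42] roll 0.1 | alt -179.9 jaw now -4.4 q6 2.03 t 10.8 tcp [0.3928 0.2828 0.0782] w 0.0098 F [ 6.7  0.2 -4.8]
```

View pics/w4z.png

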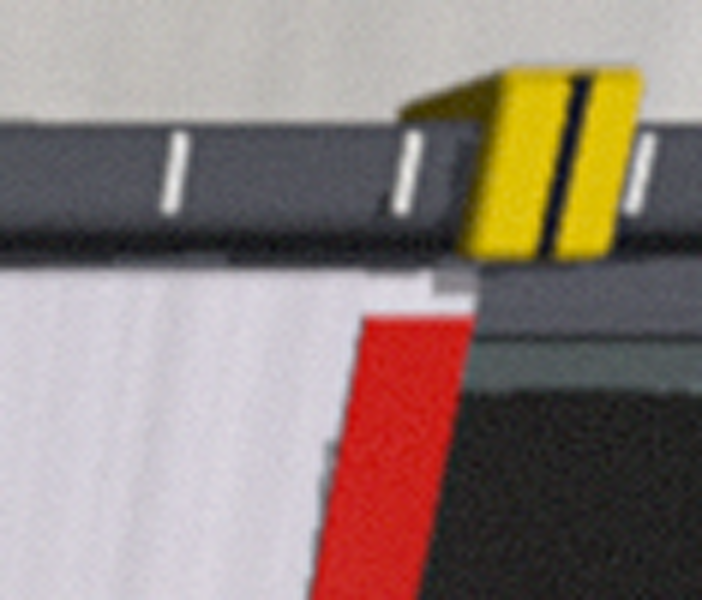

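Call:
{"op": "step_arm", "data": {
  "deltas": [
    [0,0,0,0,0.6],
    [0,0,0,0,0.6],
    [0,0,0,0,0.6],
    [0,0,0,0,0.6],
    [0,0,0,0,0.6],
    [-2,0,0,0,0.6],
    [-5,0,0,0,0.6],
    [-7,0,3,0,0.6],
    [-7,0,7,0,0.6],
    [-7,0,11,0,0.6]
  ]
}}

```text
t: 11.65
eef_pos: [0.5037, 0.2751, 0.1507]
ee_rot: [0.908, 1.566, 0.833]
force: [0.2, 1.8, -0.3]
width: 0.035
```

Call:
{"op": "step_arm", "data": {
  "deltas": [
    [0,0,1.5,0,0.6],
    [0,0,1.5,0,0.6],
    [0,0,1.5,0,0.6],
    [0,0,1.5,0,0.6],
    [0,0,1.5,0,0.6],
    [0,0,1.5,0,0.6],
    [0,0,1.5,0,0.6],
    [0,0,1.5,0,0.6],
    [0,0,1.5,0,0.6],
    [0,0,1.5,0,0.6]
  ]
}}

```text
t: 12.48
eef_pos: [0.5169, 0.2731, 0.1483]
ee_rot: [0.964, 1.57, 0.887]
force: [-0.7, -0.2, 0.2]
width: 0.0349
```

```bash
python3 - <<'E'
from h import *
f=frame('wrist'); save(f,'w5');save(f,'w5z',6,(200,30,325,130))
go((0.5365,0.271,0.079),-4.5)
E
```

```text
delta cm [ 6.93 -0.05  1.96] roll 0.1 | alt -179.9 jaw now -4.4 q6 2.24 t 12.5 tcp [0.517  0.273  0.1483] w 0.0352 F [-0.1  0.3  0.3]
```

View pics/w5.png

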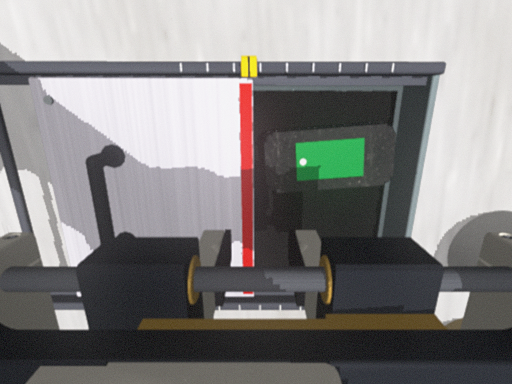

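View pics/w5z.png

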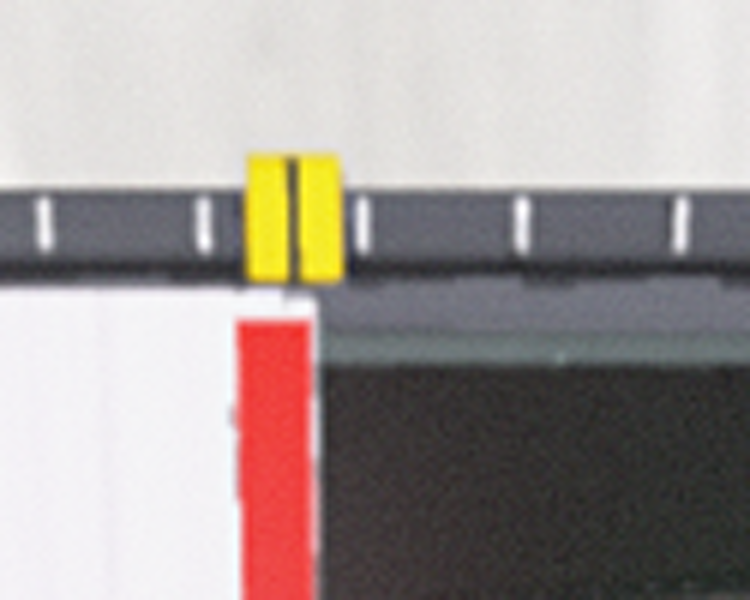

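```bash
python3 - <<'E'
from h import *
f=frame('wrist')
c=(200+293/6,30+218/6)
for ra,rb in (((312,322),(313,590)),((317,322),(319,590))):
    off(f,c,(200+ra[0]/6,30+ra[1]/6),(200+rb[0]/6,30+rb[1]/6),-4.5)
E
```

```text
red dir 85.39372640000539 clip [0.5179 0.3828] edge [[0.519  0.3714]
 [0.5162 0.337 ]] off by yaw mm [2.0383 1.9744]
off via red dir [2.0593 2.0593]
red dir 85.67379443497727 clip [0.5179 0.3828] edge [[0.5197 0.3713]
 [0.5171 0.3369]] off by yaw mm [2.6981 2.8028]
off via red dir [2.6638 2.6638]
```

```bash
python3 - <<'E'
from h import *
go((0.3928,0.2828,0.0782),-4.5)
E
```

```text
delta cm [  7.     0.02 -12.46] roll 0.1 | alt -179.9 jaw now -4.4 q6 2.24 t 12.6 tcp [0.517  0.273  0.1482] w 0.0353 F [-0.   0.5 -0.6]
```

Call:
{"op": "step_arm", "data": {
  "deltas": [
    [0,0,-4,0,0.5],
    [0,0,-8,0,0.5],
    [0,0,-12.5,0,0.5],
    [0,0,-12.5,0,0.5],
    [2,0,-12.5,0,0.5],
    [4,0,-12.5,0,0.5],
    [6,0,-12.5,0,0.5],
    [7,0,-12.5,0,0.5],
    [7,0,-12.5,0,0.5],
    [7,0,-12.5,0,0.5]
  ]
}}

```text
t: 13.42
eef_pos: [0.3924, 0.2824, 0.078]
ee_rot: [-1.903, 1.57, -1.98]
force: [0.8, -0.1, 1.2]
width: 0.0437
```

Call:
{"op": "step_arm", "data": {
  "deltas": [
    [0,0,0,0,1],
    [0,0,0,0,1],
    [0,0,0,0,1],
    [0,0,0,0,1],
    [0,0,0,0,1],
    [0,0,0,0,1],
    [0,0,0,0,1],
    [0,0,0,0,1],
    [0,0,0,0,1],
    [0,0,0,0,1]
  ]
}}

```text
t: 14.25
eef_pos: [0.3927, 0.2827, 0.0785]
ee_rot: [0.575, 1.57, 0.497]
force: [1.8, -1.3, 4.4]
width: 0.0098
```

```bash
python3 - <<'E'
from h import *
f=frame('wrist'); save(f,'w6z',6,(395,20,512,120))
go((0.3928,0.2828,0.0782),-4.5)
E
```

```text
delta cm [0.03 0.01 0.01] roll 0.1 | alt -179.9 jaw now -4.4 q6 2.03 t 14.3 tcp [0.3927 0.2827 0.0785] w 0.0098 F [ 2.8 -2.7  3.9]
```

View pics/w6z.png

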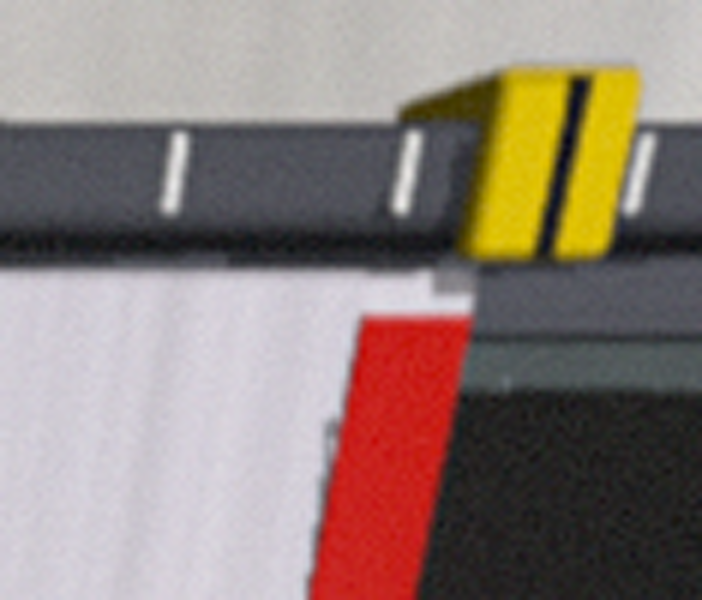

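Call:
{"op": "step_arm", "data": {
  "deltas": [
    [0,0,-0.05,0,1],
    [0,0,-0.1,0,1],
    [0,0,-0.15,0,1],
    [0,0,-0.2,0,1],
    [0,0,-0.2,0,1],
    [0,0,-0.2,0,1],
    [0,0,-0.2,0,1],
    [0,0,-0.2,0,1],
    [0,0,-0.2,0,1],
    [0,0,-0.2,0,1]
  ]
}}

```text
t: 15.13
eef_pos: [0.3914, 0.2828, 0.0785]
ee_rot: [0.231, 1.569, 0.155]
force: [7.6, -3.6, 2.1]
width: 0.0099
```

```bash
python3 - <<'E'
from h import *
f=frame('wrist'); save(f,'w7z',6,(395,20,512,120))
go((0.3928,0.2828,0.0782),-4.5)
E
```

```text
delta cm [0.03 0.   0.14] roll 0.1 | alt -179.9 jaw now -4.4 q6 2.03 t 15.2 tcp [0.3914 0.2829 0.0785] w 0.01 F [ 7.1 -3.7  2.1]
```

View pics/w7z.png

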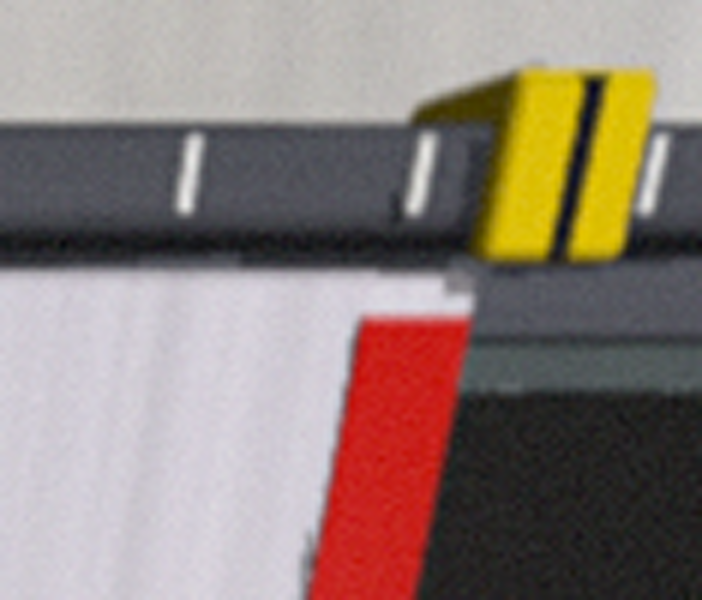

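Call:
{"op": "step_arm", "data": {
  "deltas": [
    [0,0,0,0,0.6],
    [0,0,0,0,0.6],
    [0,0,0,0,0.6],
    [0,0,0,0,0.6],
    [0,0,0,0,0.6],
    [-3,0,0,0,0.6],
    [-7,0,0,0,0.5],
    [-10,0,2,0,0],
    [-12,0,6,0,0],
    [-12,0,9,0,0]
  ]
}}

```text
t: 16.02
eef_pos: [0.4829, 0.2776, 0.2037]
ee_rot: [0.821, 1.562, 0.746]
force: [1.0, 0.7, -0.6]
width: 0.056
```

```bash
python3 - <<'E'
from h import *
f=frame('wrist'); save(f,'w8'); P=cloud(f)
for m in masks_of('adapter_green_1','wrist'):
    Q=P[m['mask']&(f['range_z']>0)]
    print(m['conf'],m['extent'],rect(Q,.03,.05))
go((0.57,0.27,0.16),85.5)
E
```

```text
0.83 [292.3, 123.1, 400.9, 183.0] (array([0.5825, 0.3045]), -0.0575408935546875, array([115.469 ,  55.1821]), np.float64(0.040115647113206226), 5326)
0.62 [280.8, 70.5, 292.8, 86.5] (array([0., 0.]), 0.0, array([0., 0.]), np.float64(nan), 0)
delta cm [3.92 0.05 8.64] roll 90.0 | alt -90.0 jaw now -4.5 q6 2.19 t 16.1 tcp [0.4838 0.2762 0.199 ] w 0.0644 F [-1.7  0.1 -1.2]
  return _methods._mean(a, axis=axis, dtype=dtype,
  ret = ret.dtype.type(ret / rcount)
```

View pics/w8.png

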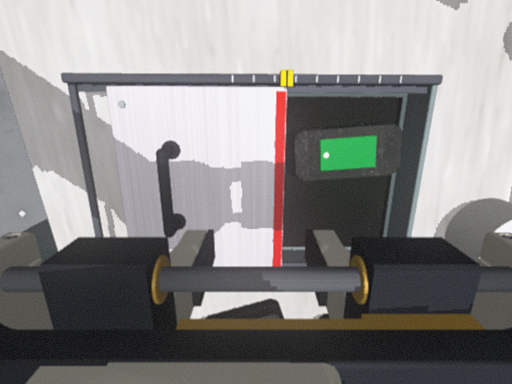

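```bash
python3 - <<'E'
from h import *
go((0.5825,0.3045,0.13),90)
E
```

```text
delta cm [6.93 3.59 9.6 ] roll 85.5 | alt -94.5 jaw now -4.5 q6 2.19 t 16.1 tcp [0.4838 0.2762 0.199 ] w 0.0644 F [-1.7  0.1 -1.2]
```

Call:
{"op": "step_arm", "data": {
  "deltas": [
    [0,3.6,9.6,85.5,0.2],
    [0,3.6,9.6,85.5,0.2],
    [0,3.6,9.6,85.5,0.2],
    [0,3.6,9.6,85.5,0.2],
    [3,3.6,9.6,85.5,0.2],
    [6.9,3.6,9.6,85.5,0.2],
    [6.9,3.6,9.6,85.5,0.2],
    [6.9,3.6,9.6,85.5,0.2],
    [6.9,3.6,9.6,85.5,0.2],
    [6.9,3.6,9.6,85.5,0.2]
  ]
}}

```text
t: 16.95
eef_pos: [0.5779, 0.3041, 0.1282]
ee_rot: [-1.174, 1.569, -2.508]
force: [0.4, 0.1, -0.2]
width: 0.07
```

```bash
python3 - <<'E'
from h import *
go((0.5825,0.3045,0.028),90)
E
```

```text
delta cm [10.01  0.47  0.07] roll 13.6 | alt -166.4 jaw now -76.4 q6 1.03 t 16.9 tcp [0.5779 0.3041 0.1282] w 0.07 F [ 0.4  0.1 -0.2]
```

Call:
{"op": "step_arm", "data": {
  "deltas": [
    [0,0.5,0.1,13.6,0.2],
    [0,0.5,0.1,13.6,0.2],
    [2,0.5,0.1,13.6,0.2],
    [5,0.5,0.1,13.6,0.2],
    [7.5,0.5,0.1,13.6,0.2],
    [9,0.5,0.1,13.6,0.2],
    [10,0.5,0.1,13.6,0.2],
    [10,0.5,0.1,13.6,0.2],
    [10,0.5,0.1,13.6,0.2],
    [10,0.5,0.1,13.6,0.2]
  ],
  "squeeze": 35
}}

```text
t: 17.78
eef_pos: [0.5843, 0.3051, 0.0303]
ee_rot: [2.18, 1.569, 0.616]
force: [1.3, 0.2, -0.2]
width: 0.0702
```

Call:
{"op": "step_arm", "data": {
  "deltas": [
    [0,0,0,0,0.6],
    [0,0,0,0,0.6],
    [0,0,0,0,0.6],
    [0,0,0,0,0.6],
    [0,0,0,0,0.6],
    [-1,0,0,0,0.6],
    [-3,0,0,0,0.6],
    [-6,0,0,0,0.6],
    [-9,0,0,0,0.6],
    [-12,0,0,0,0.6]
  ]
}}

```text
t: 18.62
eef_pos: [0.5831, 0.304, 0.1502]
ee_rot: [-0.996, 1.569, -2.561]
force: [1.0, -0.4, -2.2]
width: 0.0546
```

```bash
python3 - <<'E'
from h import *
go((0.564,-0.24,0.16),90)
f=frame('wrist'); save(f,'w9')
E
```

```text
delta cm [-0.93 -2.23 54.38] roll 0.3 | alt -179.7 jaw now -89.7 q6 0.8 t 18.6 tcp [0.5831 0.304  0.1502] w 0.0546 F [ 1.  -0.4 -2.2]
```

View pics/w9.png

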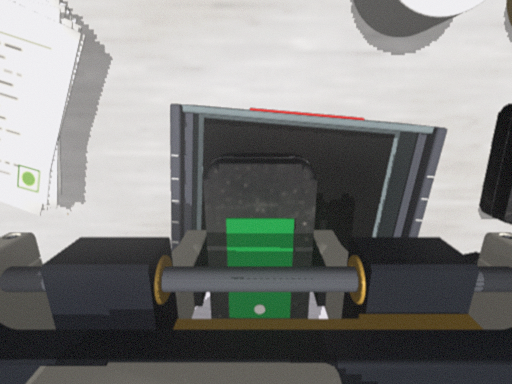

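Call:
{"op": "step_arm", "data": {
  "deltas": [
    [0,0,1,0,0.6],
    [0,0,3,0,0.6],
    [0,0,6,0,0.6],
    [0,0,9,0,0.6],
    [0,0,12,0,0.6],
    [1,0,15,0,0.6],
    [2,0,18,0,0.6],
    [3,0,21,0,0.6],
    [3,0,24,0,0.6],
    [3,0,27,0,0.6]
  ],
  "squeeze": 50
}}

```text
t: 19.5
eef_pos: [0.5831, 0.0316, 0.1172]
ee_rot: [-1.301, 1.566, -2.866]
force: [1.0, 0.1, -2.2]
width: 0.0548
```

Call:
{"op": "step_arm", "data": {
  "deltas": [
    [0,0,3,0,0.6],
    [0,0,6,0,0.6],
    [0,0,9,0,0.6],
    [0,0,12,-2,0.6],
    [0,0,15,-4,0.6],
    [0,0,18,-5,0.6],
    [0,0,21,-5,0.6],
    [0,0,24,-5,0.6],
    [0,0,27,-5,0.6],
    [0,0,29,-5,0.6]
  ]
}}

```text
t: 20.33
eef_pos: [0.5849, -0.2584, 0.1178]
ee_rot: [-1.82, 1.568, 2.984]
force: [0.8, 1.3, -3.4]
width: 0.0548
```

```bash
python3 - <<'E'
from h import *
go((0.5684,-0.3229,0.12),94.4)
E
```

```text
delta cm [-0.22 -2.23  6.27] roll 0.8 | alt -179.2 jaw now -84.8 q6 1.77 t 20.3 tcp [ 0.5849 -0.2584  0.1178] w 0.0548 F [ 0.8  1.3 -3.4]
```

Call:
{"op": "step_arm", "data": {
  "deltas": [
    [0,-1,2,0.8,0.6],
    [0,-2.2,4,0.8,0.6],
    [0,-2.2,6.3,0.8,0.6],
    [0,-2.2,6.3,0.8,0.6],
    [0,-2.2,6.3,0.8,0.6],
    [2,-2.2,6.3,0.8,0.6],
    [4,-2.2,6.3,0.8,0.6],
    [6,-2.2,6.3,0.8,0.6],
    [6,-2.2,6.3,0.8,0.6],
    [6,-2.2,6.3,0.8,0.6]
  ]
}}

```text
t: 21.17
eef_pos: [0.5697, -0.3196, 0.0579]
ee_rot: [-1.895, 1.567, 2.897]
force: [-0.1, -0.2, -2.4]
width: 0.0547
```

```bash
python3 - <<'E'
from h import *
go((0.5684,-0.3229,0.0305),94.4)
f=frame('wrist'); save(f,'w10')
f=frame('side'); save(f,'s10',2,(200,200,400,340))
E
```

```text
delta cm [ 2.74 -0.14  0.33] roll 0.2 | alt -179.8 jaw now -85.4 q6 1.86 t 21.2 tcp [ 0.5697 -0.3196  0.0579] w 0.0547 F [-0.1 -0.2 -2.4]
```

View pics/w10.png

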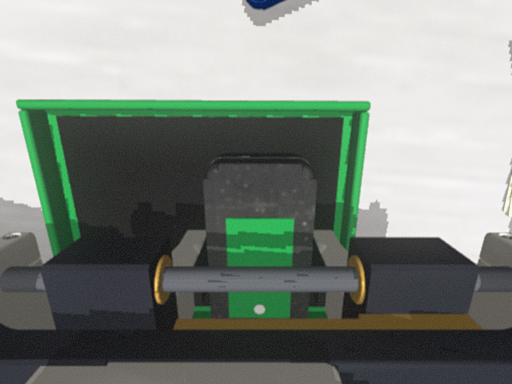

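View pics/s10.png

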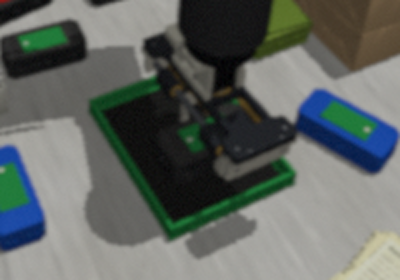

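Call:
{"op": "step_arm", "data": {
  "deltas": [
    [1,-0.1,0.1,0,0.6],
    [2,-0.1,0.1,0,0.6],
    [2.5,-0.1,0.1,0,0.6],
    [2.8,-0.1,0.1,0,0.6],
    [2.8,-0.1,0.1,0,0.6],
    [2.8,-0.1,0.1,0,0.28],
    [2.8,-0.1,0.1,0,0.28],
    [2.8,-0.1,0.1,0,0.28],
    [2.8,-0.1,0.1,0,0.28],
    [2.8,-0.1,0.1,0,0.28]
  ]
}}

```text
t: 22.1
eef_pos: [0.5704, -0.3215, 0.0315]
ee_rot: [1.182, 1.57, -0.309]
force: [0.1, -0.4, 0.8]
width: 0.0628
```

Call:
{"op": "step_arm", "data": {
  "deltas": [
    [-2,0,0,0,0.28],
    [-4,0,0,0,0.28],
    [-8,0,0,0,0.2],
    [-11,0,0,0,0.1],
    [-14,0,-3,0,0],
    [-14,0,-6,0,0],
    [-14,0,-10,0,0],
    [-14,0,-14,0,0],
    [-14,0,-18,0,0],
    [-14,0,-22,0,0]
  ]
}}

```text
t: 22.93
eef_pos: [0.5523, -0.1005, 0.1716]
ee_rot: [1.611, 1.57, 0.119]
force: [1.2, 0.1, 0.1]
width: 0.0876
```

```bash
cat >> h.py <<'E'
def find(n,things,tag=None):
    f=frame(n); P=cloud(f)
    for t in things:
        for m in masks_of(t,n):
            M=m['mask']&(f['range_z']>0); px=f['pixels'][M].astype(int); Q=P[M]
            b=(px[:,2]>px[:,1]+40)&(px[:,2]>px[:,0]+40)
            Q=Q[(Q[:,2]>.02)&(Q[:,2]<.06)]
            if len(Q)<60: continue
            zt=np.percentile(Q[:,2],70)
            print(n,t,round(m['conf'],2),np.array(m['extent']).round(),'blue' if b.mean()>.2 else '',*rect(Q,zt-.006,zt+.006))
    return f
E
python3 - <<'E'
from h import *
f=find('top',['adapter_green_1','adapter_red_1']); save(f,'t11',1.5)
go((0.45,-0.064,0.12),90)
E
```

```text
top adapter_green_1 0.94 [371. 114. 393. 143.] blue [ 0.7567 -0.3559] -63.3817138671875 [88.712  54.4455] 0.03366430626882444 375
top adapter_green_1 0.89 [360. 170. 385. 208.]  [ 0.5645 -0.3209] 2.1473464965820312 [115.4572  57.1562] 0.0396055184277031 664
top adapter_green_1 0.71 [279. 210. 297. 248.]  [ 0.4497 -0.0639] -2.2717819213867188 [111.2615  54.0584] 0.03381144356662136 682
top adapter_green_1 0.62 [345. 253. 386. 277.] blue [ 0.3365 -0.2795] -89.33313947916031 [116.5794  54.8116] 0.03403501261156694 731
delta cm [ 5.18 -9.96 -4.39] roll 4.8 | alt -175.2 jaw now -85.2 q6 1.48 t 23.1 tcp [ 0.5529 -0.0994  0.1719] w 0.0876 F [-0.2 -0.2  0.2]
```

View pics/t11.png

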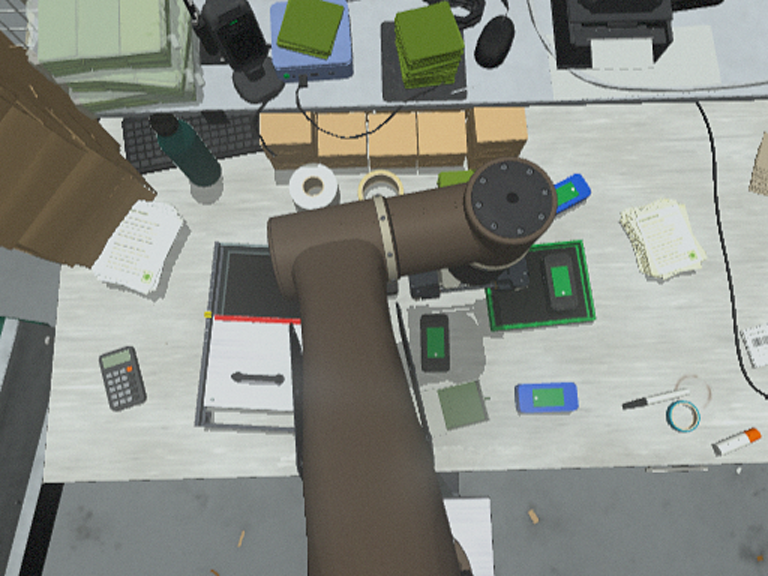

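Call:
{"op": "step_arm", "data": {
  "deltas": [
    [0,-4,-2,5.5,0],
    [0,-8,-3,5.5,0],
    [0,-10,-4.4,5.5,0],
    [2,-10,-4.4,5.5,0],
    [5,-10,-4.4,5.5,0],
    [5,-10,-4.4,5.5,0],
    [5,-10,-4.4,5.5,0],
    [5,-10,-4.4,5.5,0],
    [5,-10,-4.4,5.5,0],
    [5,-10,-4.4,5.5,0]
  ]
}}

```text
t: 23.92
eef_pos: [0.4505, -0.0663, 0.1222]
ee_rot: [1.755, 1.569, 0.167]
force: [0.1, 0.6, -0.6]
width: 0.0875
```

```bash
python3 - <<'E'
from h import *
f=find('wrist',['adapter_green_1']); save(f,'w12')
f=find('side',['adapter_green_1','adapter_red_1'])
go((0.4505,-0.064,0.0225),89)
E
```

```text
wrist adapter_green_1 0.66 [227. 132. 290. 268.]  [ 0.4531 -0.0636] -0.8631362915039062 [114.7243  55.1682] 0.03418973509131083 7982
side adapter_green_1 0.93 [277. 258. 331. 300.]  [ 0.5671 -0.3206] 4.47477912902832 [115.9339  57.0156] 0.04239547478061345 963
side adapter_green_1 0.8 [186. 271. 225. 324.] blue [ 0.3388 -0.2772] -89.4452360868454 [117.0284  55.3995] 0.03637449090209777 1063
side adapter_green_1 0.66 [344. 246. 399. 286.] blue [ 0.7529 -0.3422] -64.14593315124512 [113.8446  59.157 ] 0.03621867398144446 862
side adapter_green_1 0.57 [197. 212. 242. 241.]  [ 0.452  -0.0615] -0.4201202392578125 [116.0175  59.5932] 0.036749737783667524 585
side adapter_red_1 0.95 [244. 177. 279. 202.]  [0.6109 0.0373] 3.6735634803771973 [115.2968  58.6814] 0.03687458413435274 414
side adapter_red_1 0.78 [186. 189. 214. 216.]  [0.4217 0.0526] 10.595724105834961 [69.4135 58.0492] 0.03696900815156162 288
side adapter_red_1 0.56 [244. 230. 349. 322.]  [ 0.5654 -0.2784] -85.77462959289551 [214.175 170.941] 0.025088993826950567 836
delta cm [ 9.9   0.06 -0.21] roll 0.0 | alt -180.0 jaw now -91.0 q6 1.26 t 24.2 tcp [ 0.4498 -0.0661  0.1215] w 0.0875 F [-0.  -0.3  0.2]
```

View pics/w12.png

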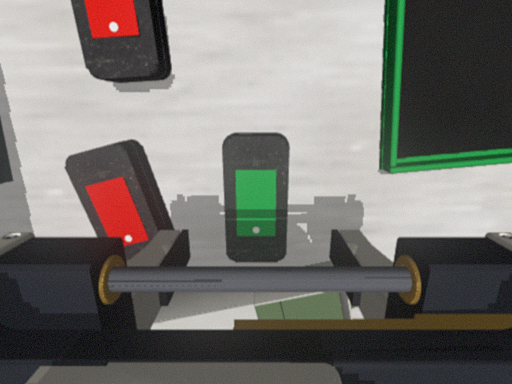

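Call:
{"op": "step_arm", "data": {
  "deltas": [
    [2,0.2,-0.2,0,0],
    [5,0.2,-0.2,0,0],
    [8,0.2,-0.2,0,0],
    [9.5,0.2,-0.2,0,0],
    [9.9,0.2,-0.2,0,0],
    [9.9,0.2,-0.2,0,0.6],
    [9.9,0.2,-0.2,0,0.6],
    [9.9,0.2,-0.2,0,0.6],
    [9.9,0.2,-0.2,0,0.6],
    [9.9,0.2,-0.2,0,0.6]
  ]
}}

```text
t: 25.0
eef_pos: [0.4523, -0.064, 0.0232]
ee_rot: [1.859, 1.569, 0.271]
force: [-0.2, 0.6, -0.5]
width: 0.06
```

Call:
{"op": "step_arm", "data": {
  "deltas": [
    [0,0,0,0,0.6],
    [0,0,0,0,0.6],
    [-1,0,0,0,0.6],
    [-3,0,0,0,0.6],
    [-5,0,0,0,0.6],
    [-7,2,2,0,0.6],
    [-8,4,4,0,0.6],
    [-8,6,7,0,0.6],
    [-8,8,10,-1,0.6],
    [-8,10,12,-2,0.6]
  ]
}}

```text
t: 25.83
eef_pos: [0.55, -0.1879, 0.1025]
ee_rot: [2.071, 1.571, 0.519]
force: [0.4, 0.3, -2.1]
width: 0.0549
```

```bash
python3 - <<'E'
from h import *
go((0.5618,-0.2365,0.1),94.4)
E
```

```text
delta cm [0.25 1.09 4.88] roll -3.3 | alt 176.7 jaw now -88.9 q6 1.58 t 25.8 tcp [ 0.55   -0.1879  0.1025] w 0.0549 F [ 0.4  0.3 -2.1]
```

Call:
{"op": "step_arm", "data": {
  "deltas": [
    [0,0.5,2,-3.3,0.6],
    [0,1.1,4,-3.3,0.6],
    [0,1.1,4.9,-3.3,0.6],
    [0,1.1,4.9,-3.3,0.6],
    [0,1.1,4.9,-3.3,0.6],
    [0,1.1,4.9,-3.3,0.6],
    [1.5,1.1,4.9,-3.3,0.6],
    [3,1.1,4.9,-3.3,0.6],
    [4,1.1,4.9,-3.3,0.6],
    [4,1.1,4.9,-3.3,0.6]
  ]
}}

```text
t: 26.67
eef_pos: [0.5599, -0.2334, 0.0602]
ee_rot: [-1.865, 1.567, 2.924]
force: [-1.7, -0.1, -1.4]
width: 0.0544
```

```bash
python3 - <<'E'
from h import *
f=find('wrist',['adapter_green_1']); save(f,'w13')
go((0.5618,-0.2365,0.0285),94.4)
E
```

```text
wrist adapter_green_1 0.74 [342. 140. 460. 251.]  [ 0.5969 -0.3197] 4.1483049392700195 [58.6034 56.4839] 0.04020507350107988 8421
wrist adapter_green_1 0.72 [204. 148. 316. 321.]  [ 0.6168 -0.2292] -85.33326053619385 [50.3713  2.7485] 0.0554129993140348 306
delta cm [3.38 0.02 0.25] roll 0.0 | alt -180.0 jaw now -85.6 q6 1.72 t 26.8 tcp [ 0.5614 -0.2341  0.0623] w 0.0545 F [ 0.2  0.2 -1.2]
```

View pics/w13.png

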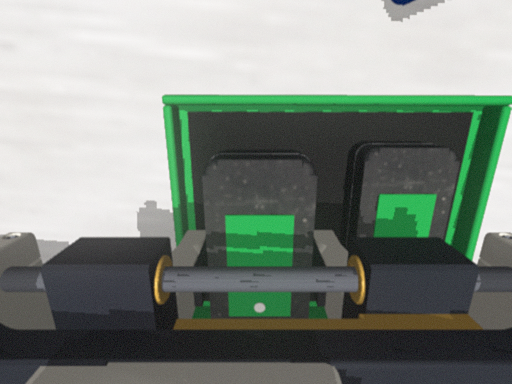

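Call:
{"op": "step_arm", "data": {
  "deltas": [
    [1,0,0.3,0,0.6],
    [2,0,0.3,0,0.6],
    [2.8,0,0.3,0,0.6],
    [3.3,0,0.3,0,0.6],
    [3.3,0,0.3,0,0.6],
    [3.3,0,0.3,0,0.3],
    [3.3,0,0.3,0,0.3],
    [3.3,0,0.3,0,0.3],
    [3.3,0,0.3,0,0.3],
    [3.3,0,0.3,0,0.3]
  ]
}}

```text
t: 27.6
eef_pos: [0.5618, -0.2376, 0.0292]
ee_rot: [1.12, 1.571, -0.375]
force: [-0.7, 1.3, 0.5]
width: 0.0614
```

Call:
{"op": "step_arm", "data": {
  "deltas": [
    [-2,0,0,0,0.3],
    [-4,0,0,0,0.3],
    [-8,0,0,0,0.2],
    [-11,0,0,0,0],
    [-12,0,-4,0,0],
    [-12,0,-8,0,0],
    [-12,0,-12,0,0],
    [-12,0,-15,0,0],
    [-12,0,-18,0,0],
    [-12,0,-20,0,0]
  ]
}}

```text
t: 28.43
eef_pos: [0.5463, -0.0359, 0.1495]
ee_rot: [1.972, 1.57, 0.479]
force: [0.2, -0.3, -0.2]
width: 0.0875
```

```bash
python3 - <<'E'
from h import *
f=find('side',['adapter_green_1','adapter_red_1']); save(f,'s14')
go((0.443,0.057,0.13),103.5)
go((0.611,0.037,0.13),92.6)
E
```

```text
side adapter_green_1 0.93 [187. 270. 224. 326.] blue [ 0.3388 -0.2765] -89.22693139314651 [117.9032  55.1605] 0.036441175470590226 1057
side adapter_green_1 0.92 [346. 247. 400. 286.] blue [ 0.7526 -0.3418] -63.44320869445801 [114.677   59.6206] 0.036247660935536885 877
side adapter_green_1 0.7 [137. 130. 255. 194.]  [0.4746 0.2804] -4.5911865234375 [362.5771 237.0269] 0.05418043389878735 2184
side adapter_green_1 0.65 [278. 260. 328. 300.]  [ 0.5668 -0.3201] 4.513304710388184 [115.5877  57.3465] 0.04231265752896629 956
side adapter_green_1 0.65 [258. 239. 307. 278.]  [ 0.5607 -0.2366] 4.083704948425293 [115.9988  56.7574] 0.04255404469519253 802
side adapter_red_1 0.86 [240. 175. 283. 200.]  [0.6117 0.0378] 3.610807180404663 [115.7004  58.4637] 0.036739495592256644 368
side adapter_red_1 0.74 [186. 183. 228. 216.]  [0.4445 0.0587] 12.780905723571777 [115.384   60.4424] 0.03684583884077658 500
delta cm [  1.94  -9.59 -10.16] roll -9.0 | alt 171.0 jaw now -85.5 q6 1.36 t 28.6 tcp [ 0.5466 -0.0367  0.1495] w 0.0877 F [ 0.1 -0.6  0.1]
delta cm [ 1.95  7.   -6.85] roll 1.9 | alt -178.1 jaw now -85.5 q6 1.36 t 28.6 tcp [ 0.5466 -0.0367  0.1495] w 0.0877 F [ 0.1 -0.6  0.1]
```

View pics/s14.png

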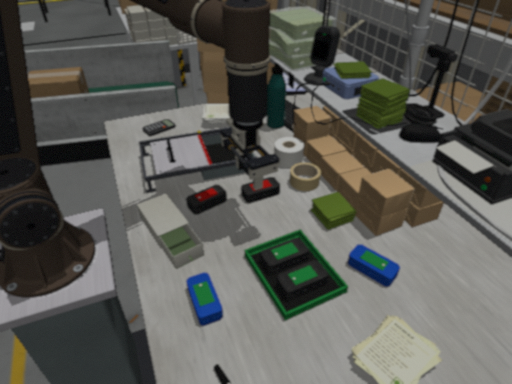

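Call:
{"op": "step_arm", "data": {
  "deltas": [
    [0,3,-3,1.5,0],
    [0,6,-6,1.5,0],
    [2,7,-6.9,1.5,0],
    [4,7,-6.9,1.5,0],
    [4.5,7,-6.9,1.5,0],
    [4.5,7,-6.9,1.5,0],
    [4.5,7,-6.9,1.5,0],
    [4.5,7,-6.9,1.5,0],
    [4.5,7,-6.9,1.5,0],
    [4.5,7,-6.9,1.5,0]
  ]
}}

```text
t: 29.42
eef_pos: [0.6115, 0.0357, 0.1055]
ee_rot: [1.83, 1.569, 0.308]
force: [0.5, -0.0, 0.5]
width: 0.0877
```

```bash
python3 - <<'E'
from h import *
f=find('wrist',['adapter_red_1']); save(f,'w15')
go((0.611,0.037,0.0225),93)
E
```

```text
wrist adapter_red_1 0.84 [190. 296. 253. 330.]  [0.4981 0.0687] -77.12918376922607 [53.7776 10.06  ] 0.0330362027972643 513
wrist adapter_red_1 0.71 [223. 134. 292. 263.]  [0.6161 0.0369] 2.5279653072357178 [109.2889  55.2477] 0.034242030959560105 8669
delta cm [ 8.26 -0.04 -0.12] roll -0.2 | alt 179.8 jaw now -87.2 q6 1.24 t 29.5 tcp [0.6114 0.0358 0.1051] w 0.088 F [0.4 0.2 0.5]
```

View pics/w15.png

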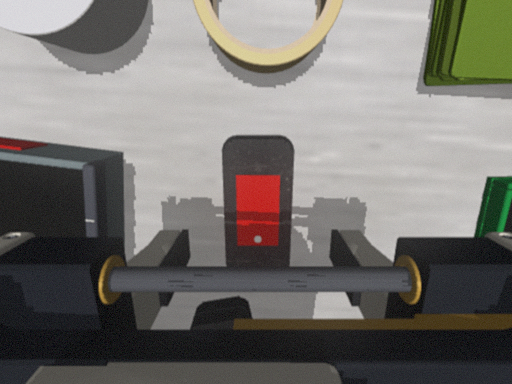

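Call:
{"op": "step_arm", "data": {
  "deltas": [
    [2,0,-0.1,0,0],
    [4,0,-0.1,0,0],
    [6,0,-0.1,0,0],
    [7.8,0,-0.1,0,0],
    [8.2,0,-0.1,0,0],
    [8.2,0,-0.1,0,0.6],
    [8.2,0,-0.1,0,0.6],
    [8.2,0,-0.1,0,0.6],
    [8.2,0,-0.1,0,0.6],
    [8.2,0,-0.1,0,0.6]
  ]
}}

```text
t: 30.35
eef_pos: [0.6117, 0.0372, 0.0233]
ee_rot: [1.851, 1.569, 0.33]
force: [0.6, -0.2, 0.6]
width: 0.0602
```

Call:
{"op": "step_arm", "data": {
  "deltas": [
    [0,0,0,0,0.6],
    [0,0,0,0,0.6],
    [-1,0,0,0,0.6],
    [-3,0,0,0,0.6],
    [-6,0,0,0,0.6],
    [-9,0,0,0,0.6],
    [-11,0,-2,2,0.6],
    [-11,-1,-5,5,0.6],
    [-11,-2,-8,7,0.6],
    [-11,-3,-12,7,0.6]
  ]
}}

```text
t: 31.18
eef_pos: [0.5742, 0.155, 0.1329]
ee_rot: [-2.071, 1.57, 2.564]
force: [0.7, 0.9, -3.6]
width: 0.0547
```

```bash
python3 - <<'E'
from h import *
go((0.5752,0.2247,0.13),85.5)
E
```

```text
delta cm [ 0.29 -0.44 -6.96] roll 0.1 | alt -179.9 jaw now -94.4 q6 0.9 t 31.2 tcp [0.5742 0.155  0.1329] w 0.0547 F [ 0.7  0.9 -3.6]
```

Call:
{"op": "step_arm", "data": {
  "deltas": [
    [0,-0.4,-2,0,0.6],
    [0,-0.4,-4,0,0.6],
    [0,-0.4,-6,0,0.6],
    [0,-0.4,-7,0,0.6],
    [0,-0.4,-7,0,0.6],
    [0,-0.4,-7,0,0.6],
    [2,-0.4,-7,0,0.6],
    [4,-0.4,-7,0,0.6],
    [5,-0.4,-7,0,0.6],
    [5,-0.4,-7,0,0.6]
  ]
}}

```text
t: 32.02
eef_pos: [0.5746, 0.2233, 0.0796]
ee_rot: [-0.913, 1.566, -2.558]
force: [-0.2, -0.8, -3.5]
width: 0.0547
```

```bash
python3 - <<'E'
from h import *
f=frame('wrist'); save(f,'w16')
go((0.5752,0.2247,0.0285),85.5)
f=frame('side'); save(f,'s16',3,(120,110,290,220))
E
```

```text
delta cm [ 5.27 -0.03 -0.08] roll 0.3 | alt -179.7 jaw now -94.2 q6 0.81 t 32.1 tcp [0.5755 0.224  0.0812] w 0.0549 F [-0.3  0.7 -3.5]
```

View pics/w16.png

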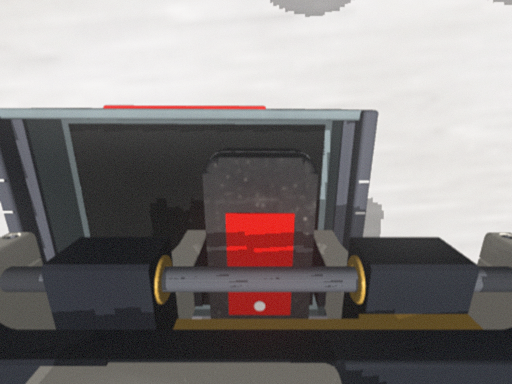

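View pics/s16.png

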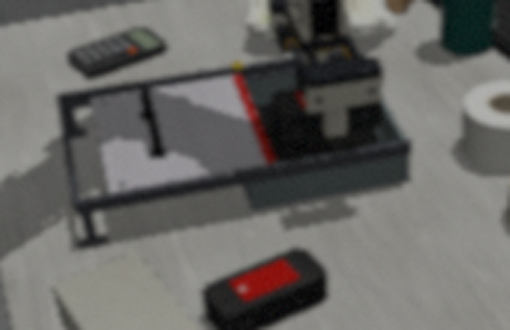

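Call:
{"op": "step_arm", "data": {
  "deltas": [
    [1,0,-0.1,0,0.6],
    [2,0,-0.1,0,0.6],
    [3,0,-0.1,0,0.6],
    [4,0,-0.1,0,0.6],
    [4.7,0,-0.1,0,0.6],
    [5.1,0,-0.1,0,0.6],
    [5.1,0,-0.1,0,0.6],
    [5.1,0,-0.1,0,0.6],
    [5.1,0,-0.1,0,0.6],
    [5.1,0,-0.1,0,0.6]
  ]
}}

```text
t: 32.95
eef_pos: [0.5766, 0.2266, 0.0316]
ee_rot: [2.265, 1.57, 0.622]
force: [1.3, 0.0, -2.3]
width: 0.0548
```

```bash
python3 - <<'E'
from h import *
go((0.5752,0.2247,0.0295),85.5)
E
```

```text
delta cm [ 0.21 -0.12  0.2 ] roll 0.4 | alt -179.6 jaw now -94.1 q6 0.81 t 33.0 tcp [0.5766 0.2266 0.0316] w 0.0548 F [ 1.3  0.  -2.3]
```

Call:
{"op": "step_arm", "data": {
  "deltas": [
    [0.1,-0.1,0.1,0,0.6],
    [0.2,-0.1,0.1,0,0.6],
    [0.2,-0.1,0.1,0,0.3],
    [0.2,-0.1,0.1,0,0.3],
    [0.2,-0.1,0.1,0,0.3],
    [0.2,-0.1,0.1,0,0.3],
    [0.2,-0.1,0.1,0,0.3],
    [-1,-0.1,0.1,0,0.3],
    [-3,-0.1,0.1,0,0.3],
    [-5,-0.1,0.1,0,0.3]
  ]
}}

```text
t: 33.78
eef_pos: [0.575, 0.2252, 0.082]
ee_rot: [-0.701, 1.569, -2.344]
force: [0.7, -0.3, 0.6]
width: 0.0611
```

Call:
{"op": "step_arm", "data": {
  "deltas": [
    [-3,0,0,0,0],
    [-6,0,0,0,0],
    [-6,-1,3,0,0],
    [-6,-3,6,-6,0],
    [-6,-5,9,-12,0],
    [-6,-7,12,-18,0],
    [-6,-9,15,-18,0],
    [-6,-10,17,-18,0],
    [-6,-11,17,-18,0],
    [-6,-11,17,-18,0]
  ]
}}

```text
t: 34.62
eef_pos: [0.4518, 0.0629, 0.1423]
ee_rot: [2.071, 1.569, 0.74]
force: [1.1, -0.1, 0.7]
width: 0.0881
```

```bash
python3 - <<'E'
from h import *
f=find('wrist',['adapter_red_1']); save(f,'w17')
f=find('side',['adapter_red_1']); save(f,'s17')
f=find('top',['adapter_red_1']); save(f,'t17',1.5)
go((0.4445,0.058,0.0225),103.3)
E
```

```text
wrist adapter_red_1 0.96 [271. 155. 337. 266.]  [0.4441 0.0174] 12.741259574890137 [106.5961  55.4083] 0.034327052118633045 6021
wrist adapter_red_1 0.72 [ 45.   0. 147.  85.]  [0.5519 0.227 ] -4.157417297363281 [65.848  57.2963] 0.03997395591646047 5894
side adapter_red_1 0.72 [276. 259. 329. 300.]  [ 0.5669 -0.32  ] 4.731271266937256 [115.7341  58.0799] 0.04240346269879708 988
side adapter_red_1 0.63 [187. 194. 227. 224.]  [0.438 0.018] 12.946816444396973 [115.8282  57.734 ] 0.036752335286267535 531
side adapter_red_1 0.53 [231. 148. 244. 161.]  [0.6039 0.2245] 82.97477722167969 [59.9658 57.1028] 0.04266314540947247 131
side adapter_red_1 0.53 [151. 140. 205. 173.]  [0.4153 0.2823] 85.23474884033203 [205.911  166.6985] 0.054123292665442135 1115
top adapter_red_1 0.93 [254. 230. 276. 255.]  [0.4117 0.0108] 12.621881484985352 [63.4498 54.7188] 0.03407999449215515 370
top adapter_red_1 0.73 [185. 171. 205. 208.]  [0.5735 0.2231] -2.9563217163085938 [112.5477  54.071 ] 0.03969928255218891 565
delta cm [11.87 -1.07  0.41] roll 0.6 | alt -179.4 jaw now -76.1 q6 1.24 t 34.9 tcp [0.4539 0.0646 0.1412] w 0.0877 F [-0.2  0.1 -0.4]
```

View pics/w17.png

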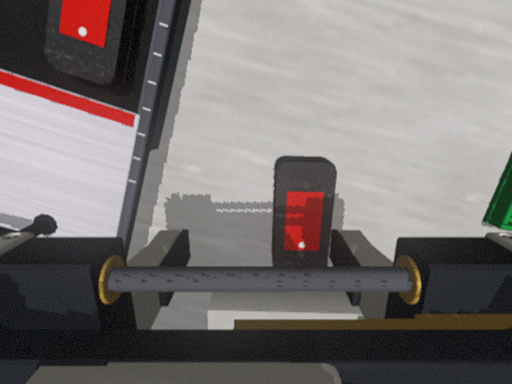

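View pics/t17.png

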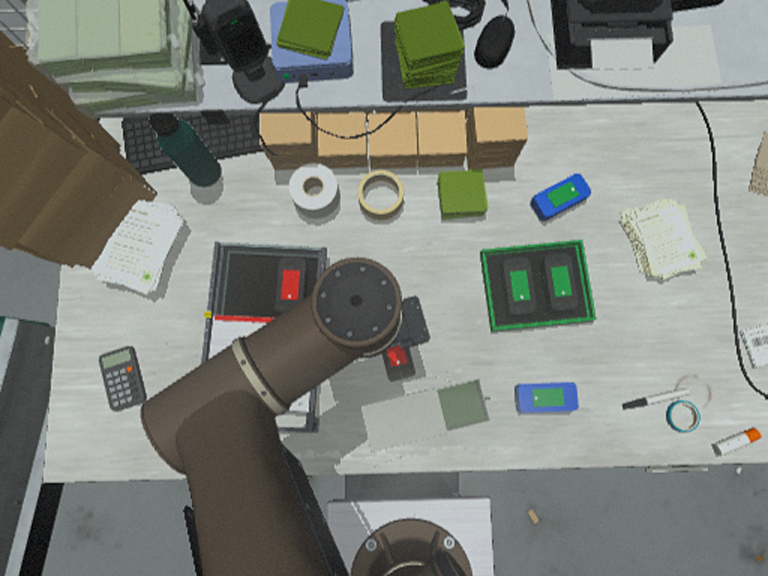

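```bash
python3 - <<'E'
from h import *
go((0.439,0.017,0.0225),103)
E
```

```text
delta cm [11.87 -2.59  4.26] roll 0.9 | alt -179.1 jaw now -76.1 q6 1.24 t 34.9 tcp [0.4539 0.0646 0.1412] w 0.0877 F [-0.2  0.1 -0.4]
```

Call:
{"op": "step_arm", "data": {
  "deltas": [
    [0,-1,2,0.9,0],
    [0,-2.6,4.2,0.9,0],
    [0,-2.6,4.2,0.9,0],
    [1,-2.6,4.2,0.9,0],
    [3,-2.6,4.2,0.9,0],
    [5,-2.6,4.2,0.9,0],
    [5,-2.6,4.2,0.9,0],
    [5,-2.6,4.2,0.9,0],
    [5,-2.6,4.2,0.9,0],
    [5,-2.6,4.2,0.9,0]
  ]
}}

```text
t: 35.75
eef_pos: [0.4389, 0.0174, 0.0921]
ee_rot: [1.648, 1.569, 0.304]
force: [0.1, -0.3, -0.0]
width: 0.0876
```

```bash
python3 - <<'E'
from h import *
f=find('wrist',['adapter_red_1']); save(f,'w18')
find('side',['adapter_red_1'])
go((0.439,0.017,0.0225),103)
E
```

```text
wrist adapter_red_1 0.8 [222. 137. 301. 267.]  [0.4472 0.0182] 12.516284942626953 [99.7401 55.1378] 0.03429509468004431 8996
wrist adapter_red_1 0.6 [ 0.  0. 32. 50.]  [0.5313 0.2012] -15.112930297851562 [29.7931  6.3936] 0.03224145603482674 722
side adapter_red_1 0.72 [187. 194. 227. 223.]  [0.4381 0.018 ] 12.848584175109863 [115.2125  60.7272] 0.036598913524978516 444
side adapter_red_1 0.71 [216. 148. 246. 161.]  [0.5795 0.228 ] -5.438529968261719 [108.0056  64.4435] 0.043327057881721975 305
delta cm [6.94 0.04 0.03] roll -0.0 | alt 180.0 jaw now -77.0 q6 1.31 t 36.0 tcp [0.4384 0.0171 0.0919] w 0.0879 F [0.4 0.8 0.2]
```

View pics/w18.png

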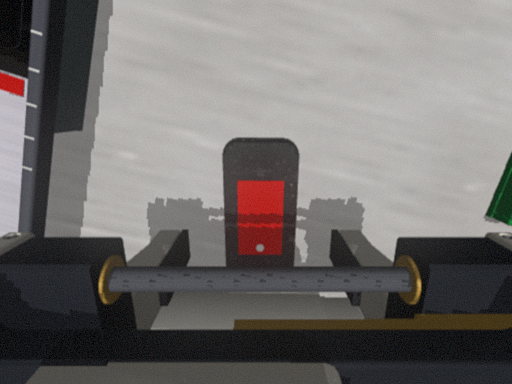

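Well aligned; grasp and lift.

Call:
{"op": "step_arm", "data": {
  "deltas": [
    [2,0,0,0,0],
    [4,0,0,0,0],
    [6,0,0,0,0],
    [6.9,0,0,0,0],
    [6.9,0,0,0,0],
    [6.9,0,0,0,0.6],
    [6.9,0,0,0,0.6],
    [6.9,0,0,0,0.6],
    [6.9,0,0,0,0.6],
    [6.9,0,0,0,0.6]
  ]
}}

```text
t: 36.78
eef_pos: [0.4385, 0.0171, 0.0228]
ee_rot: [1.81, 1.569, 0.465]
force: [-0.3, 0.5, -0.5]
width: 0.0597
```

Call:
{"op": "step_arm", "data": {
  "deltas": [
    [0,0,0,0,0.6],
    [0,0,0,0,0.6],
    [-1,0,0,0,0.6],
    [-3,0,0,0,0.6],
    [-6,0,0,0,0.6],
    [-9,0,0,0,0.6],
    [-12,0,0,0,0.6],
    [-12,2,-2,4,0.6],
    [-12,4,-5,8,0.6],
    [-12,6,-8,12,0.6]
  ]
}}

```text
t: 37.62
eef_pos: [0.4787, 0.109, 0.1429]
ee_rot: [2.411, 1.569, 0.851]
force: [0.6, -0.3, -2.4]
width: 0.0547
```

```bash
python3 - <<'E'
from h import *
go((0.5821,0.3140,0.14),85.5)
E
```

```text
delta cm [  0.33  10.56 -20.39] roll 5.1 | alt -174.9 jaw now -89.4 q6 0.96 t 37.6 tcp [0.4787 0.109  0.1429] w 0.0547 F [ 0.6 -0.3 -2.4]
```

Call:
{"op": "step_arm", "data": {
  "deltas": [
    [0,2,-3,5,0.6],
    [0,4,-6,5,0.6],
    [0,6,-9,5,0.6],
    [0,8,-12,5,0.6],
    [0,9,-15,5,0.6],
    [0,10,-17,5,0.6],
    [0,10.5,-19,5,0.6],
    [0,10.5,-20,5,0.6],
    [0,10.5,-20.4,5,0.6],
    [0,10.5,-20.4,5,0.6]
  ]
}}

```text
t: 38.45
eef_pos: [0.5794, 0.3142, 0.1413]
ee_rot: [-0.91, 1.569, -2.551]
force: [0.1, -0.4, -2.8]
width: 0.0549
```

Call:
{"op": "step_arm", "data": {
  "deltas": [
    [2,0,0,0,0.6],
    [4,0,0,0,0.6],
    [5.5,0,0,0,0.6],
    [5.5,0,0,0,0.6],
    [5.5,0,0,0,0.6],
    [5.5,0,0,0,0.6],
    [5.5,0,0,0,0.6],
    [5.5,0,0,0,0.6],
    [5.5,0,0,0,0.6],
    [5.5,0,0,0,0.6]
  ]
}}

```text
t: 39.28
eef_pos: [0.5804, 0.3142, 0.0879]
ee_rot: [2.404, 1.57, 0.762]
force: [-0.5, -0.1, -2.2]
width: 0.0547
```

```bash
python3 - <<'E'
from h import *
f=frame('wrist'); save(f,'w19')
go((0.5821,0.3140,0.0305),85.5)
E
```

```text
delta cm [5.72 0.18 0.  ] roll 0.4 | alt -179.6 jaw now -94.1 q6 0.71 t 39.3 tcp [0.5803 0.3141 0.0877] w 0.0548 F [-0.3  0.2 -2.8]
```

View pics/w19.png

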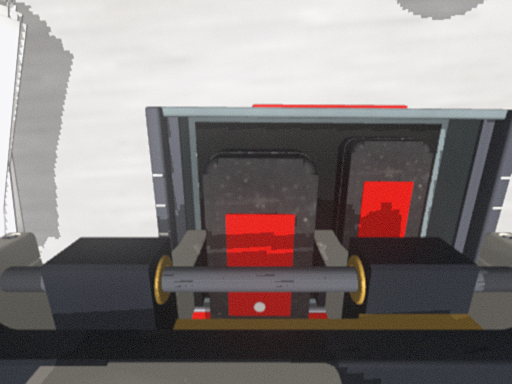

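Call:
{"op": "step_arm", "data": {
  "deltas": [
    [0,0.4,0,0,0.6],
    [1,0.4,0,0,0.6],
    [2,0.4,0,0,0.6],
    [3,0.4,0,0,0.6],
    [4,0.4,0,0,0.6],
    [4.8,0.4,0,0,0.6],
    [5.3,0.4,0,0,0.6],
    [5.6,0.4,0,0,0.6],
    [5.6,0.4,0,0,0.6],
    [5.6,0.4,0,0,0.6]
  ]
}}

```text
t: 40.17
eef_pos: [0.5843, 0.3139, 0.0312]
ee_rot: [1.452, 1.571, -0.19]
force: [0.2, -0.4, -3.7]
width: 0.0547
```

```bash
python3 - <<'E'
from h import *
go((0.5841,0.3140,0.0295),85.5)
E
```

```text
delta cm [ 0.17 -0.02 -0.01] roll 0.5 | alt -179.5 jaw now -94.0 q6 0.71 t 40.2 tcp [0.5843 0.3139 0.0312] w 0.0547 F [ 0.2 -0.4 -3.7]
```

Call:
{"op": "step_arm", "data": {
  "deltas": [
    [0.1,0,0,0,0.6],
    [0.2,0,0,0,0.6],
    [0.2,0,0,0,0.3],
    [0.2,0,0,0,0.3],
    [0.2,0,0,0,0.3],
    [0.2,0,0,0,0.3],
    [0.2,0,0,0,0.3],
    [-1,0,0,0,0.3],
    [-3,0,0,0,0.3],
    [-5,0,0,0,0.3]
  ]
}}

```text
t: 41.0
eef_pos: [0.5839, 0.3134, 0.082]
ee_rot: [-0.628, 1.569, -2.27]
force: [0.9, 0.3, 0.3]
width: 0.0615
```

Call:
{"op": "step_arm", "data": {
  "deltas": [
    [-3,0,0,0,0.3],
    [-6,0,0,0,0.3],
    [-9,0,0,0,0.3],
    [-12,0,0,0,0.3],
    [-12,-2,0,0,0.3],
    [-12,-5,0,0,0.3],
    [-12,-8,0,0,0.3],
    [-12,-10,0,0,0.3],
    [-12,-12,0,0,0.3],
    [-12,-12,0,0,0.3]
  ]
}}

```text
t: 41.83
eef_pos: [0.4618, 0.3221, 0.2028]
ee_rot: [3.024, 1.569, 1.384]
force: [0.4, -0.6, -0.2]
width: 0.0615
```

```bash
python3 - <<'E'
from h import *
f=find('wrist',['adapter_red_1']); save(f,'w20'); P=cloud(f)
for m in masks_of('gate_handle','wrist'):print('h',rect(P[m['mask']&(f['range_z']>0)],.07,.1))
f=find('side',['adapter_red_1','adapter_green_1'])
f=frame('top'); save(f,'t20',1.5)
go((0.394,0.2826,0.16),-4.5)
E
```

```text
wrist adapter_red_1 0.96 [230.   0. 290. 124.]  [0.5838 0.3134] -4.4225006103515625 [110.1348  55.0081] 0.04013872791905965 6703
wrist adapter_red_1 0.63 [314.   0. 379. 122.]  [0.5763 0.2249] -4.186714172363281 [113.117   55.3937] 0.04023269359368903 6841
h (array([0.3944, 0.3024]), 86.98605346679688, array([52.9552, 11.562 ]), np.float64(0.08492998882451308), 571)
h (array([0.3944, 0.3018]), 86.98605346679688, array([54.1294, 11.562 ]), np.float64(0.08492616367721278), 580)
side adapter_red_1 0.9 [212. 147. 244. 162.]  [0.575  0.2268] -5.349113464355469 [114.281   61.6911] 0.043422297532713316 303
side adapter_red_1 0.68 [206. 137. 239. 155.]  [0.584  0.3151] -5.5679931640625 [115.0037  59.7832] 0.0432803687532789 291
side adapter_green_1 0.97 [278. 258. 329. 303.]  [ 0.567  -0.3197] 4.10551643371582 [116.2582  57.4487] 0.0423523415611029 981
side adapter_green_1 0.59 [259. 236. 307. 277.]  [ 0.5608 -0.2371] 5.093775272369385 [117.2628  58.4303] 0.042470371980944666 820
side adapter_green_1 0.58 [187. 273. 225. 324.] blue [ 0.3388 -0.2777] -89.42163789272308 [115.7455  55.374 ] 0.036450139770594026 1050
side adapter_green_1 0.55 [348. 243. 401. 286.] blue [ 0.7522 -0.3417] -64.46629333496094 [115.7916  58.9665] 0.03630919510154612 862
delta cm [ 4.11 -6.81  4.44] roll -89.6 | alt 90.4 jaw now -94.1 q6 0.55 t 42.2 tcp [0.4651 0.3221 0.201 ] w 0.0614 F [ 1.  -0.3  0.4]
```

View pics/w20.png

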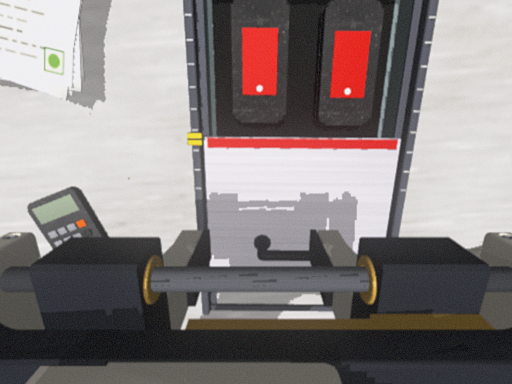

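View pics/t20.png

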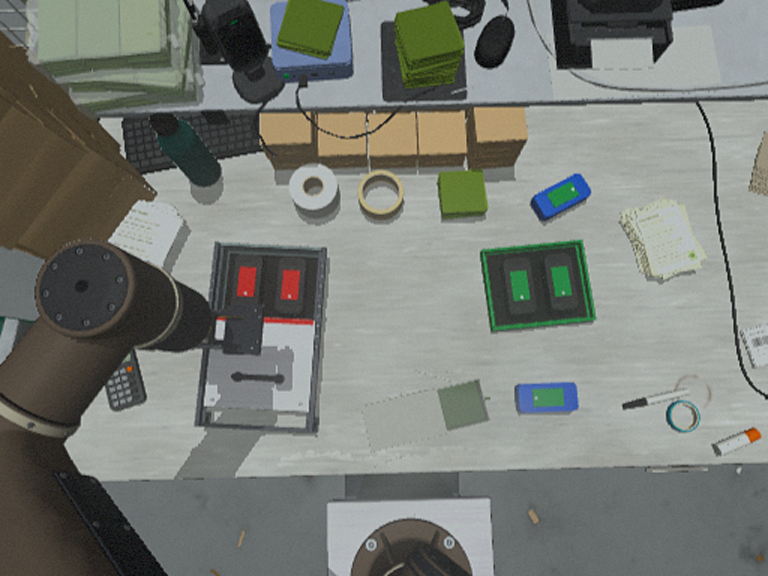

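Call:
{"op": "step_arm", "data": {
  "deltas": [
    [0,-6.8,4.4,-70,0.4],
    [0,-6.8,4.4,-70,0.4],
    [0,-6.8,4.4,-70,0.4],
    [0,-6.8,4.4,-70,0.4],
    [0,-6.8,4.4,-70,0.4],
    [0,-6.8,4.4,-70,0.4],
    [0,-6.8,4.4,-70,0.4],
    [0,-6.8,4.4,-70,0.4],
    [0,-6.8,4.4,-70,0.4],
    [0,-6.8,4.4,-70,0.4]
  ],
  "squeeze": 40
}}

```text
t: 43.02
eef_pos: [0.394, 0.283, 0.201]
ee_rot: [-1.576, 1.57, -1.99]
force: [0.3, -0.7, 0.1]
width: 0.0528
```

```bash
python3 - <<'E'
from h import *
go((0.3918,0.2828,0.078),-4.5)
E
```

```text
delta cm [12.3  -0.1  -0.19] roll -19.2 | alt 160.8 jaw now -23.7 q6 1.7 t 43.0 tcp [0.394 0.283 0.201] w 0.0528 F [ 0.3 -0.7  0.1]
```

Call:
{"op": "step_arm", "data": {
  "deltas": [
    [2,0,-0.2,-19.2,0.4],
    [4,0,-0.2,-19.2,0.4],
    [6,0,-0.2,-19.2,0.4],
    [6,0,-0.2,-19.2,0.4],
    [8,0,-0.2,-19.2,0.4],
    [10,0,-0.2,-19.2,0.4],
    [12,0,-0.2,-19.2,0.4],
    [12.3,0,-0.2,-19.2,0.4],
    [12.3,0,-0.2,-19.2,0.4],
    [12.3,0,-0.2,-19.2,0.4]
  ]
}}

```text
t: 43.85
eef_pos: [0.3924, 0.2845, 0.0792]
ee_rot: [0.503, 1.57, 0.417]
force: [0.3, 0.1, -0.4]
width: 0.0525
```

Call:
{"op": "step_arm", "data": {
  "deltas": [
    [0,0,0,0,1],
    [0,0,0,0,1],
    [0,0,0,0,1],
    [0,0,0,0,1],
    [0,0,0,0,1],
    [0,0,0,0,1],
    [0,0,0,0,1],
    [0,0,0,0,1],
    [0,0,0,0,1],
    [0,0,0,0,1]
  ]
}}

```text
t: 44.68
eef_pos: [0.3916, 0.284, 0.0783]
ee_rot: [3.139, 1.571, 3.054]
force: [-3.2, -0.4, 2.4]
width: 0.01
```

```bash
python3 - <<'E'
from h import *
go((0.5365,0.2712,0.078),-4.5)
E
```

```text
delta cm [ 0.03 -0.05 14.54] roll -0.3 | alt 179.7 jaw now -4.8 q6 2.02 t 44.7 tcp [0.3916 0.284  0.0783] w 0.01 F [-3.2 -0.4  2.4]
```

Call:
{"op": "step_arm", "data": {
  "deltas": [
    [0,0,0.5,0,1],
    [0,0,1.1,0,1],
    [0,0,1.7,0,1],
    [0,0,2.3,0,1],
    [0,0,2.9,0,1],
    [0,0,3.5,0,1],
    [0,0,4.1,0,1],
    [0,0,4.7,0,1],
    [0,0,5.3,0,1],
    [0,0,5.9,0,1]
  ]
}}

```text
t: 45.52
eef_pos: [0.4497, 0.2793, 0.0782]
ee_rot: [2.965, 1.569, 2.881]
force: [-9.9, 3.5, 7.0]
width: 0.0095
```

Call:
{"op": "step_arm", "data": {
  "deltas": [
    [0,0,0.6,0,1],
    [0,0,1.2,0,1],
    [0,0,1.8,0,1],
    [0,0,2.4,0,1],
    [0,0,3,0,1],
    [0,0,3.6,0,1],
    [0,0,4.2,0,1],
    [0,0,4.8,0,1],
    [0,0,5.4,0,1],
    [0,0,6,0,1]
  ]
}}

```text
t: 46.35
eef_pos: [0.5093, 0.2746, 0.0783]
ee_rot: [2.745, 1.569, 2.66]
force: [-9.4, 5.6, 7.2]
width: 0.0097
```

```bash
python3 - <<'E'
from h import *
go((0.5365,0.2712,0.078),-4.5)
E
```

```text
delta cm [ 0.02 -0.11  2.74] roll -0.3 | alt 179.7 jaw now -4.8 q6 2.23 t 46.4 tcp [0.5093 0.2746 0.0783] w 0.0097 F [-9.4  5.6  7.2]
```

Call:
{"op": "step_arm", "data": {
  "deltas": [
    [0,0,0.5,0,1],
    [0,0,1,0,1],
    [0,0,1.5,0,1],
    [0,0,2,0,1],
    [0,0,2.3,0,1],
    [0,0,2.5,0,1],
    [0,0,2.6,0,1],
    [0,0,2.7,0,1],
    [0,0,2.7,0,1],
    [0,0,2.7,0,1]
  ]
}}

```text
t: 47.18
eef_pos: [0.5364, 0.2725, 0.0783]
ee_rot: [2.376, 1.57, 2.291]
force: [-7.7, 4.5, 4.8]
width: 0.0097
```

Call:
{"op": "step_arm", "data": {
  "deltas": [
    [0,0,0.05,0,1],
    [0,0,0.1,0,1],
    [0,0,0.15,0,1],
    [0,0,0.2,0,1],
    [0,0,0.2,0,1],
    [0,0,0.2,0,1],
    [0,0,0.2,0,1],
    [0,0,0.2,0,1],
    [0,0,0.2,0,1],
    [0,0,0.2,0,1]
  ]
}}

```text
t: 48.02
eef_pos: [0.5374, 0.2724, 0.0782]
ee_rot: [2.888, 1.568, 2.803]
force: [-11.9, 7.2, 8.6]
width: 0.0097
```

Call:
{"op": "step_arm", "data": {
  "deltas": [
    [0,0,0.05,0,1],
    [0,0,0.1,0,1],
    [0,0,0.15,0,1],
    [0,0,0.2,0,1],
    [0,0,0.25,0,1],
    [0,0,0.3,0,1],
    [0,0,0.3,0,1],
    [0,0,0.3,0,1],
    [0,0,0.3,0,1],
    [0,0,0.3,0,1]
  ]
}}

```text
t: 48.85
eef_pos: [0.5376, 0.2723, 0.0782]
ee_rot: [-3.109, 1.565, 3.089]
force: [-26.3, 9.9, 16.5]
width: 0.0095
```

```bash
python3 - <<'E'
from h import *
f=frame('wrist'); save(f,'w22')
go((0.5365,0.2712,0.078),-4.5)
E
```

```text
delta cm [ 0.02 -0.12 -0.09] roll -0.4 | alt 179.6 jaw now -4.9 q6 2.27 t 48.9 tcp [0.5375 0.2723 0.0782] w 0.0096 F [-27.   11.7  16.8]
```

View pics/w22.png

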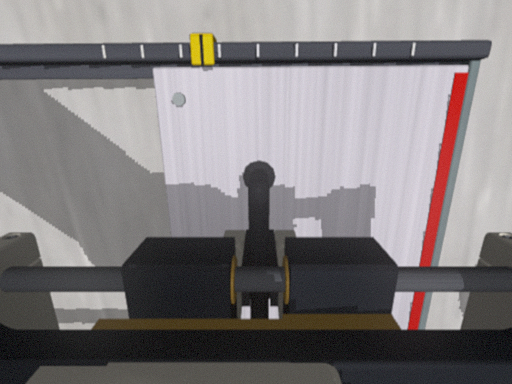

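Call:
{"op": "step_arm", "data": {
  "deltas": [
    [0,0,-0.1,0,1],
    [0,0,-0.2,0,1],
    [0,0,-0.2,0,0.5],
    [0,0,-0.2,0,0.5],
    [0,0,-0.2,0,0.5],
    [0,0,-0.2,0,0.5],
    [-2,0,-0.2,0,0.5],
    [-5,0,-0.2,0,0.5],
    [-9,0,-0.2,0,0.5],
    [-13,0,-0.2,0,0.5]
  ]
}}

```text
t: 49.73
eef_pos: [0.5399, 0.2704, 0.2087]
ee_rot: [-2.178, 1.568, -2.263]
force: [1.4, 0.8, -0.1]
width: 0.0436
```

Call:
{"op": "step_arm", "data": {
  "deltas": [
    [-2,0,-2,0,0.5],
    [-4,0,-5,0,0.5],
    [-4,0,-8,0,0.5],
    [-4,0,-11,0,0.5],
    [-4,0,-11,0,0.5],
    [-4,0,-11,0,0.5],
    [-4,0,-11,0,0.5],
    [-4,0,-11,0,0.5],
    [-4,0,-11,0,0.5],
    [-4,0,-11,0,0.5]
  ]
}}

```text
t: 50.57
eef_pos: [0.4312, 0.2804, 0.2477]
ee_rot: [-2.024, 1.57, -2.11]
force: [0.1, -0.6, -0.5]
width: 0.0437
```

```bash
python3 - <<'E'
from h import *
f=frame('wrist'); save(f,'w23')
f=find('side',['adapter_green_1','adapter_red_1','tape_roll','coasters','label_roll']); save(f,'s23')
f=frame('top'); save(f,'t23',1.5)
P=cloud(f)
for m in masks_of('gate','top'): print(rect(P[m['mask']&(f['range_z']>0)],.04,.06))
go((0.5365,0.2712,0.078),-4.5)
E
```

```text
side adapter_green_1 0.97 [278. 264. 328. 299.]  [ 0.5669 -0.3201] 4.09044075012207 [115.1918  58.2024] 0.04225040354935128 955
side adapter_green_1 0.85 [259. 240. 308. 279.]  [ 0.5603 -0.2366] 3.4667153358459473 [115.2067  57.4356] 0.04249049052853093 803
side adapter_green_1 0.75 [346. 245. 400. 284.] blue [ 0.7525 -0.3424] -64.08510398864746 [113.8911  57.8554] 0.03631428685533189 854
side adapter_green_1 0.56 [191. 128. 255. 166.]  [0.5653 0.2772] 85.42134857177734 [205.034  173.2056] 0.05410231625968015 1420
side coasters 0.86 [311. 193. 356. 230.]  [ 0.7638 -0.133 ] -88.24930584430695 [96.4185 91.7477] 0.04413682862447088 733
side label_roll 0.69 [276. 132. 305. 168.]  [0.7849 0.1529] 22.714153289794922 [156.6301 110.6637] 0.049386083535566505 119
delta cm [17.02 -0.05 10.64] roll -0.3 | alt 179.7 jaw now -4.8 q6 2.1 t 51.0 tcp [0.4306 0.2807 0.2482] w 0.0436 F [0.4 0.7 0.6]
```

View pics/w23.png

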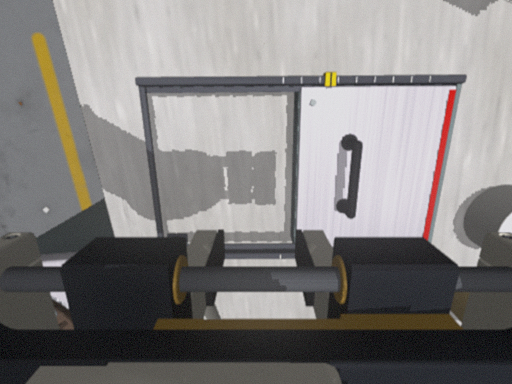

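View pics/t23.png

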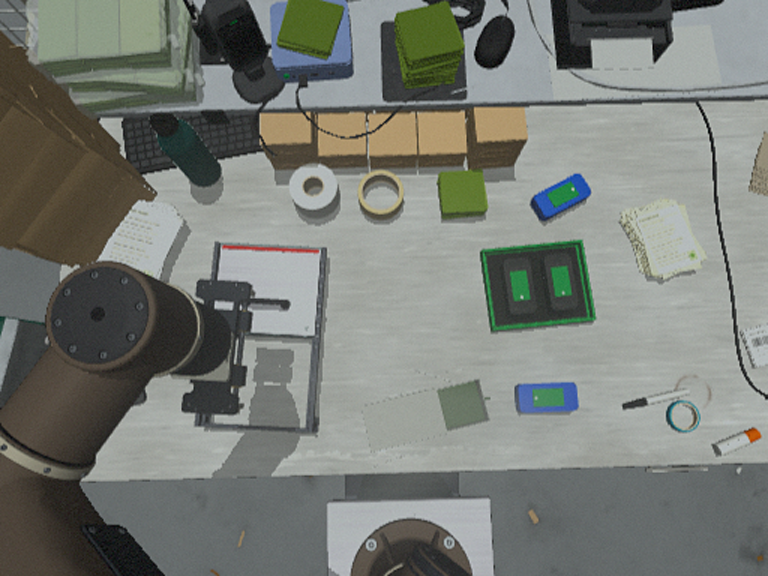

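```bash
python3 -c "
from station import *
print(job_done())"
```

```text
the job is handed in; nothing more can be done
None
```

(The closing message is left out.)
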